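# Fill the baking box and close its stayed lid

### The arm

A 6-joint arm with a two-finger parallel gripper is mounted at the origin on a cart in front of the work surface, level with it; the furniture and walls round the work are solid. World frame = base frame: x ahead of the robot, y to its left, z up, the work surface at z = 0. Lengths are in mm, angles in rad, forces in N, time in s.
With the tool pointing down it reaches from about 300 to 750 mm from the base axis. Payload 8.5 kg.
Tool frame: the origin (TCP) lies midway between the tips of the shut fingers; the grasp point (between the pads) lies 19 mm behind it (grasp_offset is the distance from the TCP to the grasp point, in mm); z points along the fingers, x is the direction in which the jaws open and shut, and the axes are right-handed (so a half turn about z gives the same grasp; the last joint's range is limited). The gripper opens to 85 mm and grips with 20 to 120 N. Pads are 22 mm wide; open, the fingers measure 114 mm over their backs; the gripper's body (76 mm by 85 mm) begins 54 mm behind the grasp point. The pads swing forward as they close: fully open they stand 13 mm farther back than shut.
Start: joints at [0.887, 0.381, 1.297, -0, 1.464, -0.215], TCP at [248.488, 490.647, 231.322] pointing down, gripper open.
Joint ranges: [-3.11, 3.11], [-0.89, 2.33], [0.22, 2.48], [-1.42, 4.56], [0.17, 2.85], [-2.88, 2.88]. Speed limits (rad/s): [2.39, 2.39, 3.14, 3.14, 3.14, 3.14].

### API

Orientations are given as [roll, pitch, yaw] about the fixed x, y, z axes, in that order (R = Rz(yaw) Ry(pitch) Rx(roll)).
In Python, from workcell import get_state, read_camera, sign_off, grasp_offset gives the robot as it stands.
- The arm moves only by the tool apply_moves, never from a script. Its argument "commands" is text: rows parted by semicolons, each of 6 numbers parted by spaces: the shift along the world's x, y, z in m, then the turn, a rotation vector about the world's x, y, z in rad. In form: dx dy dz wx wy wz; .... A call has exactly 10 rows; each row shifts and turns the commanded pose from where the row before left it; what a row does not reach is not made up. A row lasts 1/10 s, in which the tool goes at most 50 mm and 8.59 degrees, less where a joint would pass 70% of its speed; a pose out of reach is approached as far as the arm can. A call is refused whole if a number of a shift passes 0.05 or a number of a turn 0.15, either way. A call with a gripper value outside its range is refused whole. "jaw" is the gripper's target within -1 to 1 (fully open at 1, half-way at 0, shut at -1), set as the call begins (left out, the last holds). The fingers move at their own pace and stop on an object; "newtons" is the grip in N (left out, the last holds). Time passes only in rows, so rows that do not move let the fingers close, or fill a call up. It gives the time, the measured TCP pose, the force and the opening at its end, in the units of the state.
- get_state(): the state, without advancing time (a new reading comes with each control period).
- read_camera(name): name is "scene" or "top"; returns a dict with "img" (384x512x3 uint8, red, green, blue), "mtx" (3x3 intrinsics, pixels), "world_to_cam" (4x4, takes a point from world to camera coordinates). Camera axes: x right, y up, looking along -z (the intrinsics and any distortion apply to the point x, -y, -z); pixel columns grow to the right and rows downward; lengths in mm; the calibration is good to about 2 mm. A picture is of the moment at which its call begins. There is no depth.
- sign_off(): hands the job in, once; it reports no verdict.
The state is a dict: "time_s": time; "q": joint angles; "joint_vel": joint speeds; "tau": joint torques, N m; "tool_pos": TCP position; "orientation": TCP orientation; "force": force on the tool from outside, world axes, zero at the start; "moment": the same for the moment, N m; "finger_gap": opening from 0.0 (shut) to 1.0 (fully open).
Only numpy, scipy, OpenCV 4.12 (cv2) and the standard library are available. Lean on these libraries where they do the work, as an engineer would, in place of code of your own. Each camera call takes 0.05 s, during which the arm holds its last target.

### The job

Put away the baking things: stand or lay inside the open wooden box every spice jar from the tray in front of the sink, pick up the steel measuring pan by its handle and tip all its walnuts into the box too, then stand the empty pan upright back on its cork trivet. Only when all that is done, lift the knee of the folding stay on the box's left side past centre to unlock it, and lower the lid gently until it is fully shut, without disturbing the tin and the salt shaker.

Things in the scene. Friction and masses are not known exactly. Their poses are not given: they have to be found in the camera images.
- bake_box: Light wood box, fixed to the worktop, 230 (x) x 230 (y) x 120 (z) mm outside, walls and floor 9 mm thick, open on top while the lid is up. Origin: centre of its underside; +x points to its back (hinge side), +y to its left side, where the stay is; z up.
- box_lid (a joint): Lid hinge, rad: 0 = as found, held up 88 degrees above shut by the locked stay; grows as it comes down; 1.536 = shut (stop). Wooden panel 236 mm from hinge to front edge, 230 wide, 10 thick (top at z = 130 mm when shut), plus a 90 mm wide pull lip. 0.35 kg; hinge friction 0.43 N m, damping 0.12 N m s/rad: unlocked, it stays at any angle where it is left and must be moved all the way.
- lid_hinge (a point): Middle of the hinge line on the back rim of the box, 115 mm behind the box's centre, 120 mm up. The hinge line runs along the box's y; axes as the box's.
- lid_front (a point): Point on the lid's upper (outer) face, 230 mm from the hinge line, in the middle of the width, close to the front edge. x points along the lid to the hinge, z out of its outer face.
- stay_knee (a joint): Knee of the two-link folding stay, rad: 0 = locked, on its stop, sagging below and behind centre; 0.20 = links in line; above 0.20 unlocked, folding up and forward; about 2.96 with the lid shut. Lower link 90 mm (pivot to knee), upper link 133 mm (knee to the lid's edge). While locked, pressing the lid does not close it.
- knee_pin (a point): Grip point on the black pin at the knee: 13 mm diameter, along the box's y, sticking out 68 mm to the left of the stay (20 mm collar on its last 4 mm); this point is 42 mm out. Can be pinched across from above. Moves on a 90 mm circle about stay_pivot in the box's x-z plane: up and to the box's front to unlock; going on along it pulls the lid down.
- stay_pivot (a point): Pivot of the stay's lower link on the left outer side of the box, 60 mm in front of its centre, 95 mm up.
- trivet: Round cork trivet, 120 mm diameter, 8 mm thick, fixed. Origin: centre of its underside.
- pan: Steel measuring pan, 0.14 kg empty, round, hollow: 76 mm diameter at the base, 100 at the rim, 65 high, wall 3. A straight eight-sided handle, 15 mm across flats, leaves it to its -x at 56 mm height and ends 158 mm from the pan's axis; it can be gripped leaning 0 or 45 degrees to either side about its length, so as to tip it the other way. Origin: centre of its underside; z up.
- pan_grip (a point): Point on the axis of the pan's handle, 82 mm from the pan's axis, 56 mm above its underside: a good place to grip. Axes as the pan's.
- walnut_1: One of four walnuts in the pan, nearly round, 32 mm diameter, 15 g. Origin: its centre.
- walnut_2: One of four walnuts in the pan, nearly round, 32 mm diameter, 15 g. Origin: its centre.
- walnut_3: One of four walnuts in the pan, nearly round, 32 mm diameter, 15 g. Origin: its centre.
- walnut_4: One of four walnuts in the pan, nearly round, 32 mm diameter, 15 g. Origin: its centre.
- jar_1: Spice jar with a yellow cap, 44 mm diameter, 104 mm tall, 0.12 kg, closed, standing on the tray in front of the sink (may be absent). Origin: centre of its underside; z up along its axis.
- jar_2: Spice jar with a black cap, 44 mm diameter, 104 mm tall, 0.12 kg, closed, standing on the tray in front of the sink (may be absent). Origin: centre of its underside; z up along its axis.
- jar_3: Spice jar with a green cap, 44 mm diameter, 104 mm tall, 0.12 kg, closed, standing on the tray in front of the sink (may be absent). Origin: centre of its underside; z up along its axis.
- jar_4: Spice jar with a red cap, 44 mm diameter, 102 mm tall, 0.12 kg, closed, standing on the tray in front of the sink (may be absent). Origin: centre of its underside; z up along its axis.
- jar_tray: Low grey tray in front of the sink, fixed, 136 (x) x 420 (y) mm, floor 5 mm thick, rim 16 mm high in all. Origin: centre of its underside.
- tin: Bystander: closed food tin, 57 mm diameter, 72 mm tall. Origin: centre of its underside.
- shaker: Bystander: glass salt shaker with a grey top, 44 mm diameter, 90 mm tall. Origin: centre of its underside.

How it is judged (in metres and radians):
On the way, in this order (a step that is already met when the one before it is completed fails the run):
1. the pan is tipped over the box (angle between pan's own z axis and vertical above 1.2 rad and horizontal distance between pan and bake_box below 0.2 m and height (world z) of pan above 0.08 m), for 0.1 s.
2. every jar and walnut is in the box and the pan stands upright on the trivet (x of jar_1 in the frame of bake_box between -0.11 and 0.11 m and y of jar_1 in the frame of bake_box between -0.11 and 0.11 m and z of jar_1 in the frame of bake_box between -0.005 and 0.12 m and x of jar_2 in the frame of bake_box between -0.11 and 0.11 m and y of jar_2 in the frame of bake_box between -0.11 and 0.11 m and z of jar_2 in the frame of bake_box between -0.005 and 0.12 m and x of jar_3 in the frame of bake_box between -0.11 and 0.11 m and y of jar_3 in the frame of bake_box between -0.11 and 0.11 m and z of jar_3 in the frame of bake_box between -0.005 and 0.12 m and x of jar_4 in the frame of bake_box between -0.11 and 0.11 m and y of jar_4 in the frame of bake_box between -0.11 and 0.11 m and z of jar_4 in the frame of bake_box between -0.005 and 0.12 m and x of walnut_1 in the frame of bake_box between -0.11 and 0.11 m and y of walnut_1 in the frame of bake_box between -0.11 and 0.11 m and z of walnut_1 in the frame of bake_box between -0.005 and 0.12 m and x of walnut_2 in the frame of bake_box between -0.11 and 0.11 m and y of walnut_2 in the frame of bake_box between -0.11 and 0.11 m and z of walnut_2 in the frame of bake_box between -0.005 and 0.12 m and x of walnut_3 in the frame of bake_box between -0.11 and 0.11 m and y of walnut_3 in the frame of bake_box between -0.11 and 0.11 m and z of walnut_3 in the frame of bake_box between -0.005 and 0.12 m and x of walnut_4 in the frame of bake_box between -0.11 and 0.11 m and y of walnut_4 in the frame of bake_box between -0.11 and 0.11 m and z of walnut_4 in the frame of bake_box between -0.005 and 0.12 m and horizontal distance between pan and trivet below 0.022 m and angle between pan's own z axis and vertical below 0.1 rad and height (world z) of pan below 0.016 m and linear speed of pan below 0.02 m/s), for 0.2 s.
3. the stay's knee is lifted past centre (value of joint stay_knee above 0.35 rad), for 0.1 s.
4. the lid is shut (value of joint box_lid above 1.495 rad), for 0.2 s.
At the end, for the whole second after the job is handed in: every jar and walnut present lies inside the box (its origin between the walls and less than 120 mm above the box's underside), the lid is shut to within 0.04 rad (2 degrees), the pan is at rest upright (within 0.1 rad) on the trivet, its centre within 22 mm of the trivet's (all of step 2 and value of joint box_lid above 1.495 rad); the robot touches nothing.
It fails at once if the lid is slammed (comes down faster than 1.5 rad/s) (velocity of joint box_lid above 1.5 rad/s).
It fails at once if the tin or the shaker is moved more than 30 mm (distance of any of tin, shaker from where it was at the start of the episode above 0.03 m).
Of jar_1, jar_2, jar_3, jar_4 only 2 to 4 are there at a start; the rules pass over those that are not, and their reading is None.
At some moment in a run one of jar_1, jar_2, jar_3, jar_4 may be knocked a few centimetres aside while the robot is not near it.
It also fails if it takes over 210 s, if anything falls off the work surface, if the arm or the gripper's body presses on something with over 40 N, if the wrist force passes 120 N, or if a joint passes its speed limit or range.

## Working session

There is one attempt and no reset: what is moved stays moved. The work goes in short steps, Python scripts to look and compute and a tool call to move; the robot and the scene stay as the last step left them, time stands still between calls to the robot, and variables do not carry over. Pictures are saved under pics/ and viewed, and the job is handed in when it is done.

Besides the shell and the picture viewer there is one more tool, called after ">>>" as name(argument=value, ...) on one line, values as JSON. apply_moves: Moves the arm, as the interface text tells. Its arguments: {"type":"object","properties":{"commands":{"type":"string"},"jaw":{"type":"number"},"newtons":{"type":"number"}},"required":["commands"]}

```bash
ls -la; mkdir -p pics
python3 - <<'E'
from workcell import *
import cv2,numpy as np
print(get_state(), grasp_offset)
for n in("scene","top"):
    c=read_camera(n); cv2.imwrite(f"pics/{n}0.png",c["img"][:,:,::-1]); print(n,c["mtx"].tolist(),np.round(c["world_to_cam"],4).tolist(),[k for k in c])
E
```

```text
total 12
drwxr-xr-x  3 agent agent 4096 Dec  7 08:21 .
drwxr-xr-x 23 root  root  4096 Dec  7 08:21 ..
drwxr-xr-x  2 agent agent 4096 Dec  7 08:21 pics
{'time_s': 0.0, 'q': array([ 8.86714087e-01,  3.81212976e-01,  1.29828475e+00,  1.69992729e-05,
        1.46361108e+00, -2.15336435e-01]), 'joint_vel': array([-0.00287785,  0.00125684,  0.00089373,  0.0003409 ,  0.00324399,
       -0.00136131]), 'tau': array([-1.33242258e-03, -4.48472822e+01, -2.31277943e+01, -1.77089123e-04,
        4.79451890e-03, -7.13096961e-05]), 'tool_pos': array([248.29221153, 490.42608764, 230.69457949]), 'orientation': array([-3.14125218e+00,  1.47751954e-03,  1.10204894e+00]), 'force': array([ 0.15219043, -0.3126659 , -0.10366796]), 'moment': array([ 0.02696944, -0.01357474, -0.03116507]), 'finger_gap': 1.000474298353386} 18.700000000000003
scene [[392.33134961921644, 0.0, 249.9119793473666], [0.0, 392.33134961921644, 198.01967517627125], [0.0, 0.0, 1.0]] [[0.6464, -0.7627, -0.0197, -416.9966], [0.4641, 0.3726, 0.8036, -398.7181], [-0.6056, -0.5286, 0.5949, -1175.2633], [0.0, 0.0, 0.0, 1.0]] ['img', 'mtx', 'world_to_cam']
top [[377.4331923399, 0.0, 258.1564329804969], [0.0, 377.4331923399, 190.64610499279095], [0.0, 0.0, 1.0]] [[0.0133, -0.9997, -0.0225, -69.5206], [0.9943, 0.0108, 0.1064, -537.4642], [-0.1061, -0.0238, 0.9941, -1512.6001], [0.0, 0.0, 0.0, 1.0]] ['img', 'mtx', 'world_to_cam']
```

View pics/scene0.png

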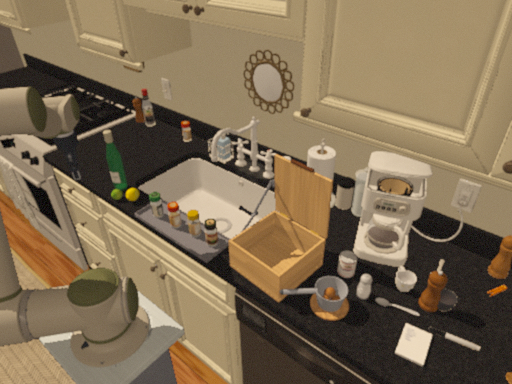

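View pics/top0.png

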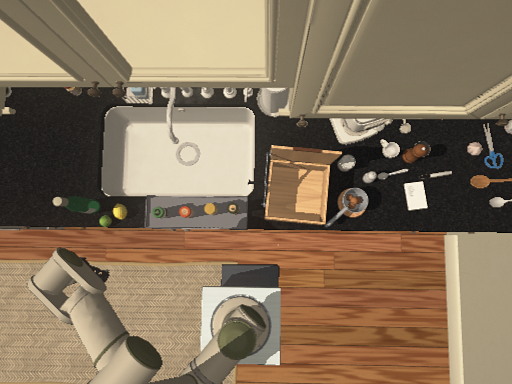

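All four jars (green, red, yellow, black) are on the tray at top (160..233, 210). The box is at (297,190), the pan at (352,203), and the tin and shaker are at its right. I'll zoom in next.

Run:
```python
import cv2
a=cv2.imread("pics/top0.png"); cv2.imwrite("pics/top0b.png",cv2.resize(a[135:240,140:265],None,fx=6,fy=5.6,interpolation=3))
cv2.imwrite("pics/top0z.png",cv2.resize(a[135:235,255:385],None,fx=6,fy=6,interpolation=3))
a=cv2.imread("pics/scene0.png"); cv2.imwrite("pics/sc0z.png",cv2.resize(a[150:325,225:385],None,fx=5,fy=3.4,interpolation=3))
cv2.imwrite("pics/sc0b.png",cv2.resize(a[180:260,130:240],None,fx=7,fy=7,interpolation=3))
```

```text
(no output)
```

View pics/top0z.png

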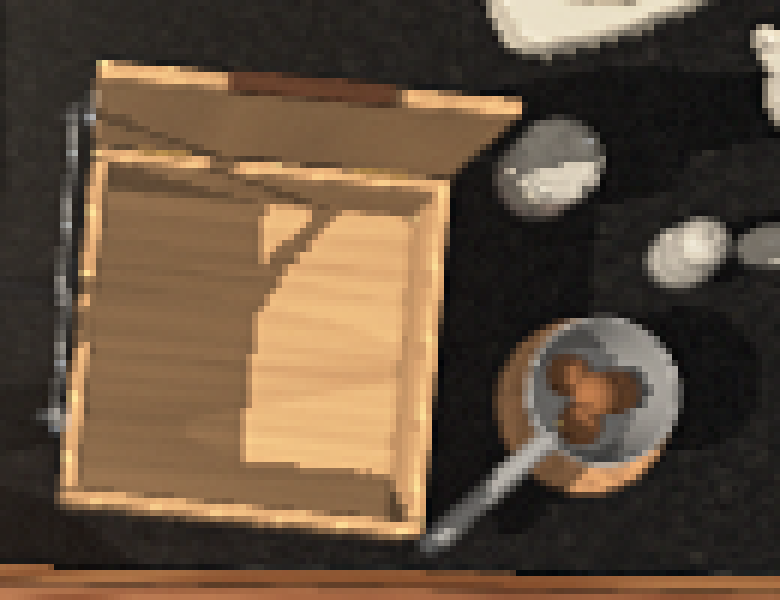

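View pics/sc0z.png

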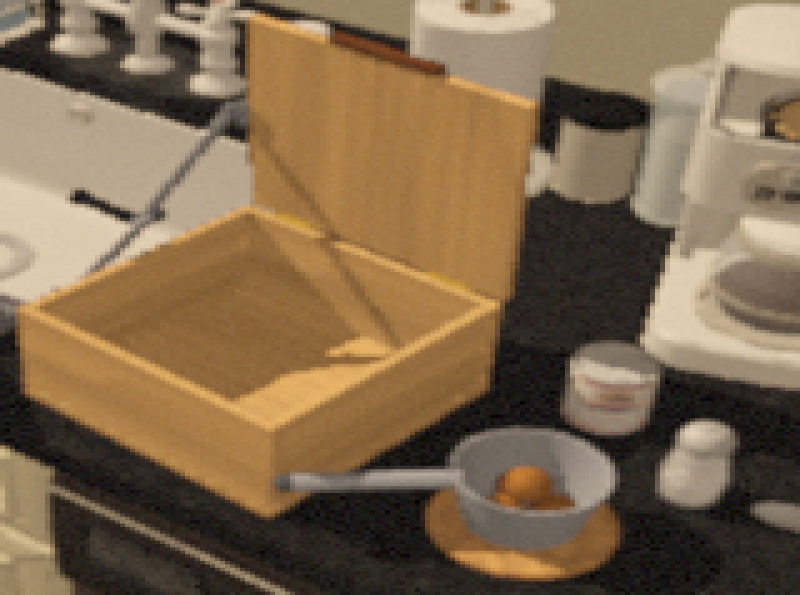

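View pics/top0b.png

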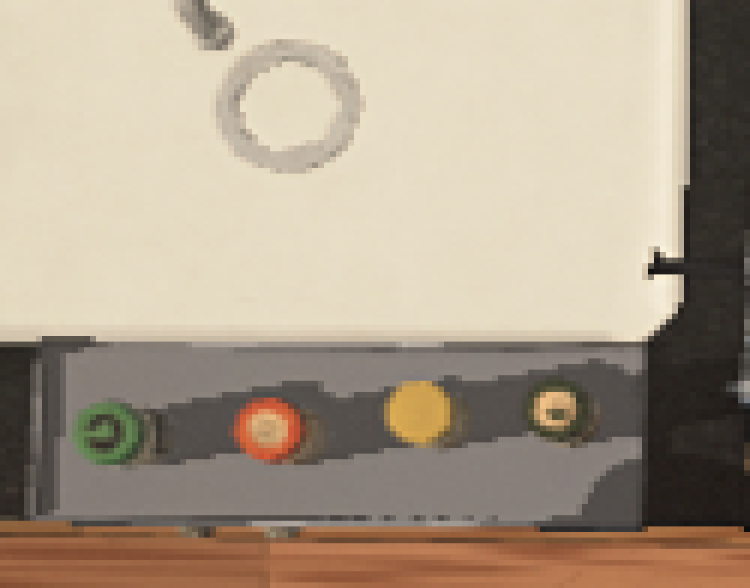

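View pics/sc0b.png

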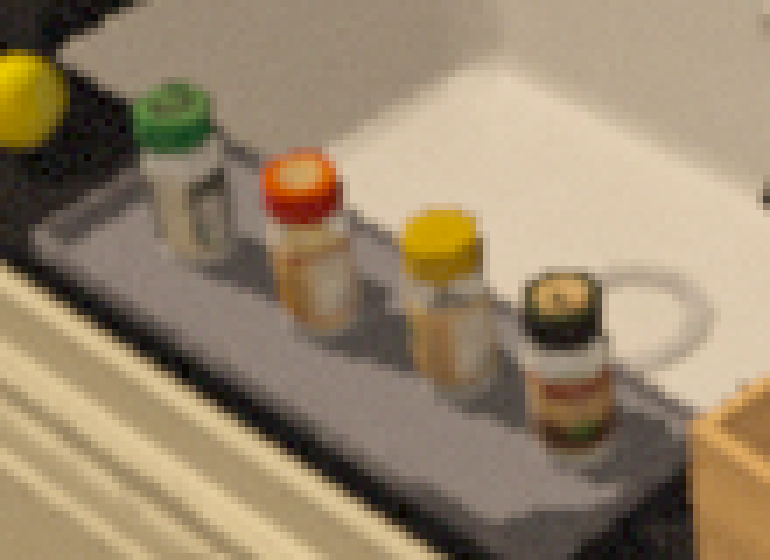

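```bash
cat > h.py <<'E'
import numpy as np, cv2
from workcell import *
CAL={}
def cal(n):
    if n not in CAL:
        import json,os
        f=f"cal_{n}.npz"
        if not os.path.exists(f):
            c=read_camera(n); np.savez(f,m=c["mtx"],T=c["world_to_cam"])
        d=np.load(f); CAL[n]=(d["m"],d["T"])
    return CAL[n]
def P(n):
    m,T=cal(n); D=np.diag([1,-1,-1.]); return m@(D@T[:3])
def proj(n,X):
    X=np.atleast_2d(X); h=np.c_[X,np.ones(len(X))]@P(n).T; return h[:,:2]/h[:,2:]
def tri(ps,pt):
    X=cv2.triangulatePoints(P("scene"),P("top"),np.float64(ps).reshape(2,1),np.float64(pt).reshape(2,1)); X=(X[:3]/X[3]).ravel()
    e=max(np.abs(proj("scene",X)-ps).max(),np.abs(proj("top",X)-pt).max()); return X,e
def atz(n,p,z):
    p=np.asarray(p,float);M=P(n); A=np.c_[M[:,0],M[:,1],-np.r_[p,1]]; b=-(M[:,2]*z+M[:,3]); return np.linalg.solve(A,b)[:2]
def uz(p,off,f): return [(p[i]+.5)/f[i]-.5+off[i] for i in(0,1)]
def snap(tag,n,box,f):
    c=read_camera(n); a=c["img"][:,:,::-1]; x0,x1,y0,y1=box
    cv2.imwrite(f"pics/{tag}.png",cv2.resize(a[y0:y1,x0:x1],None,fx=f,fy=f,interpolation=3))
E
python3 - <<'E'
from h import *
tz=lambda p:uz(p,(255,135),(6,6)); sz=lambda p:uz(p,(225,150),(5,3.4)); tb=lambda p:uz(p,(140,135),(6,5.6)); sb=lambda p:uz(p,(130,180),(7,7))
np.set_printoptions(precision=1,suppress=True)
for k,s,t in [("green",(172,100),(110,432)),("red",(302,170),(270,430)),("yel",(441,227),(418,412)),("blk",(563,290),(560,410))]:
    print(k,*tri(sb(s),tb(t)), atz("top",tb(t),108))
for k,s,t in [("BL",(250,210),(97,150)),("BR",(498,303),(450,182)),("FR",(275,432),(420,537)),("FL",(20,310),(60,505)),("panrim",(535,473),(604,392)),("hend",(283,482),(435,540)),("triv",(523,530),(587,403)),("pin",(5,318),(50,418)),("lidTL",(250,15),(97,60)),("lidTR",(535,105),(521,105)),("tin",(613,360),(562,155)),("shaker",(708,435),(697,242))]:
    print(k,*tri(sz(s),tz(t)))
E
```

```text
green [443.1 320.8 111.9] 0.042182643095173944 [443.5 321.8]
red [447.1 217.  109.6] 0.34378318207728853 [446.1 218.2]
yel [460.9 121.7 109. ] 0.41809321760527496 [459.7 123. ]
blk [462.4  30.6 112.5] 0.19570366783938198 [462.1  31.5]
BL [ 652.8 -113.6  110.2] 0.400727179119599
BR [ 631.2 -339.   119.9] 0.0744135421398937
FR [ 405.5 -320.7  115.2] 0.6619744461270329
FL [423.6 -93.3 116.1] 0.8714981363982304
panrim [ 502.6 -448.7   67.5] 0.5129184377897218
hend [ 402.  -335.5   63.3] 0.513595537577828
triv [ 499.8 -452.5   -6.2] 0.08292422701600799
pin [465.1 -69.   65.5] 5.846197217239563
lidTL [ 654.8 -109.3  350.8] 0.19320405712790034
lidTR [ 632.2 -338.8  352.9] 0.10682743578769305
tin [ 657.  -419.2   73. ] 0.48725958503217726
shaker [ 602.6 -510.5   74.6] 0.9382454981135879
```

Run:
```python
from h import *
from scipy.optimize import least_squares
np.set_printoptions(precision=3,suppress=True)
tz=lambda p:uz(p,(255,135),(6,6)); sz=lambda p:uz(p,(225,150),(5,3.4))
loc=np.array([[115,115,120],[115,-115,120],[-115,-115,120],[-115,115,120]],float)
S=np.array([sz(p) for p in[(250,210),(498,303),(275,432),(20,310)]]);T=np.array([tz(p) for p in [(97,150),(450,182),(420,537),(60,505)]])
def W(v,l=loc):
    c,s=np.cos(v[2]),np.sin(v[2]); return np.c_[v[0]+c*l[:,0]-s*l[:,1],v[1]+s*l[:,0]+c*l[:,1],l[:,2]]
f=lambda v:np.r_[(proj("scene",W(v))-S).ravel(),(proj("top",W(v))-T).ravel()]
r=least_squares(f,[528,-217,-.088]);print(r.x,r.fun.reshape(-1,2))
v=r.x
# lid, stay overlay
B=[]
import numpy as np
pv=np.array([-60,120.,95]); 
# lid edge attach: unknown; knee circle
for n in("scene","top"):
    a=cv2.imread(f"pics/{n}0.png"); a=cv2.resize(a,None,fx=4,fy=4,interpolation=3)
    def dr(l,col):
        p=(proj(n,W(v,np.atleast_2d(np.float64(l))))+.5)*4-.5
        for q in p: cv2.circle(a,tuple(int(i) for i in q),3,col,1)
    dr(loc,(0,0,255)); dr(loc*[1,1,0],(255,0,0))
    for t in np.arange(0,1.6,.2):
        dr([[-60+90*np.cos(t),125,95+90*np.sin(t)]],(0,255,0));dr([[-60+90*np.cos(t),167,95+90*np.sin(t)]],(255,0,255))
    x0,y0=(225,150) if n=="scene" else (245,130)
    cv2.imwrite(f"pics/{n}_ov.png",a[y0*4:(y0+125)*4,x0*4:(x0+150)*4])
```

```text
[ 526.859 -217.65    -0.082] [[-0.89  -1.905]
 [ 0.767  0.211]
 [-0.624 -0.149]
 [-1.263 -0.439]
 [ 0.05  -0.301]
 [ 0.77  -0.254]
 [ 1.166  0.313]
 [ 0.646 -0.134]]
```

View pics/scene_ov.png

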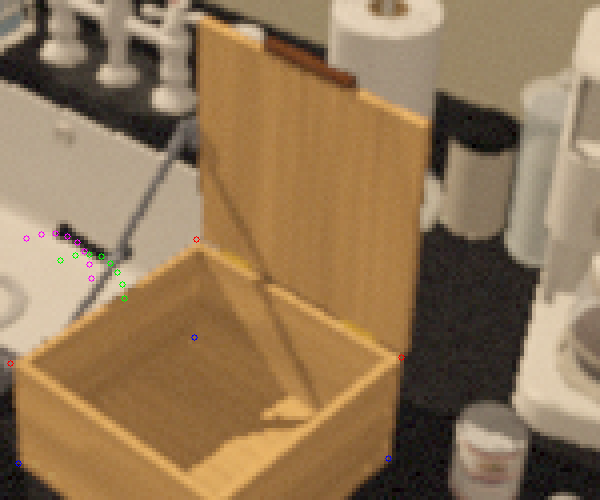

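View pics/top_ov.png

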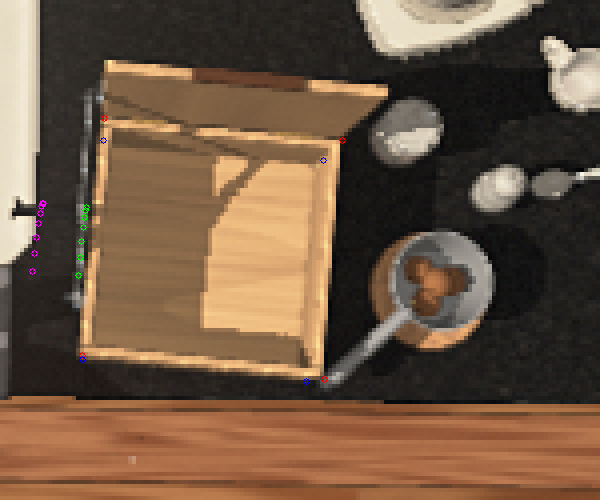

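The fit puts the box at about (527, -217.5) with yaw -0.084. The reprojection matches in both views, and the black knee pin lies on its 90 mm circle. First move: above the black jar.

>>> apply_moves(commands="0.0214 -0.0459 0 0 0 -0.1186;0.0214 -0.0459 0 0 0 -0.1186;0.0214 -0.0459 0 0 0 -0.1186;0.0214 -0.0459 0 0 0 -0.1186;0.0214 -0.0459 0 0 0 -0.1186;0.0214 -0.0459 0 0 0 -0.1186;0.0214 -0.0459 0 0 0 -0.1186;0.0214 -0.0459 0 0 0 -0.1186;0.0214 -0.0459 0 0 0 -0.1186;0.0214 -0.0459 0 0 0 -0.1186", jaw=1, newtons=40)

```text
time_s: 1.2
tool_pos: [460.2, 35.4, 231.4]
orientation: [-3.142, -0.0, -0.089]
force: [0.7, 0.5, 0.2]
finger_gap: 0.996
```

```bash
cat >> h.py <<'E'
def st():
    s=get_state()
    with open("log.txt","a") as f: f.write(" ".join(map(str,[*s["q"],*s["tool_pos"],*s["orientation"]]))+"\n")
    print("t%.2f"%s["time_s"],"pos",np.round(s["tool_pos"],1),"rpy",np.round(s["orientation"],3),"q",np.round(s["q"],3),"F",np.round(s["force"],1),"gap %.3f"%s["finger_gap"])
    return s
E
python3 -c "
from h import *
st(); snap('t1','top',(140,265,160,240),6)"
```

```text
t1.20 pos [460.2  35.4 231.4] rpy [-3.142 -0.    -0.089] q [-0.181  0.225  1.528  0.     1.389 -0.092] F [0.7 0.5 0.2] gap 0.996
```

View pics/t1.png

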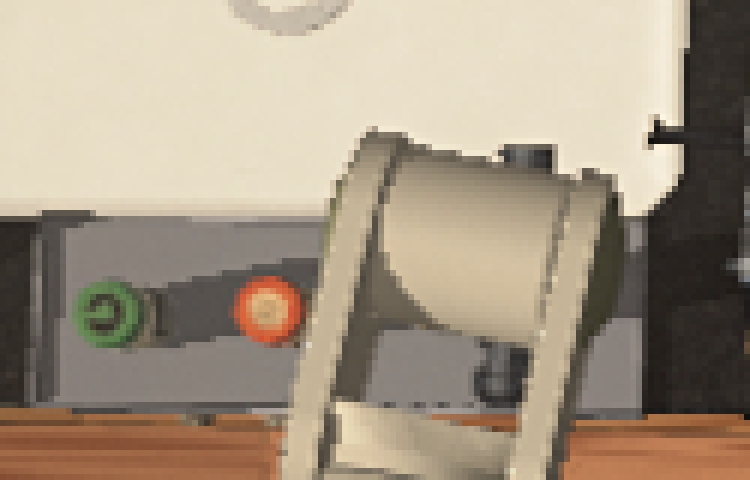

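The green jar at (110,315) and the red jar at (270,312) haven't moved, and the gripper is over black. Descend and grip.

>>> apply_moves(commands="0 0 -0.035 0 0 0;0 0 -0.035 0 0 0;0 0 -0.035 0 0 0;0 0 -0.03 0 0 0;0 0 -0.02 0 0 0;0 0 -0.015 0 0 0;0 0 0 0 0 0;0 0 0 0 0 0;0 0 0 0 0 0;0 0 0 0 0 0")

```text
time_s: 2.25
tool_pos: [460.2, 37.4, 62.1]
orientation: [3.141, -0.002, -0.084]
force: [-0.6, -0.1, -0.7]
finger_gap: 0.998
```

>>> apply_moves(commands="0 0 0 0 0 0;0 0 0 0 0 0;0 0 0 0 0 0;0 0 0 0 0 0;0 0 0 0 0 0;0 0 0 0 0 0;0 0 0.03 0 0 0;0 0 0.04 0 0 0;0 0 0.04 0 0 0;0 0 0.04 0 0 0", jaw=-1, newtons=40)

```text
time_s: 3.25
tool_pos: [459.0, 37.6, 212.4]
orientation: [-3.141, 0.002, -0.084]
force: [1.2, -0.6, -0.6]
finger_gap: 0.51
```

>>> apply_moves(commands="0 -0.035 0 0 0 0;0 -0.035 0 0 0 0;0 -0.035 0 0 0 0;0 -0.035 0 0 0 0;0 -0.035 0 0 0 0;0 -0.035 0 0 0 0;0 -0.035 0 0 0 0;0 -0.035 0 0 0 0;0 -0.035 0 0 0 0;0.001 -0.005 0 0 0 0")

```text
time_s: 4.25
tool_pos: [460.1, -285.5, 210.2]
orientation: [-3.141, 0.001, -0.087]
force: [-0.1, 2.2, -0.6]
finger_gap: 0.51
```

```bash
python3 -c "
from h import *
st(); snap('t2','top',(140,345,135,240),3.8);snap('s2','scene',(120,345,150,310),3.5)"
```

```text
t4.25 pos [ 460.1 -285.5  210.2] rpy [-3.141e+00  1.000e-03 -8.700e-02] q [-7.740e-01  3.830e-01  1.357e+00 -1.000e-03  1.403e+00 -6.860e-01] F [-0.1  2.2 -0.6] gap 0.510
```

View pics/t2.png

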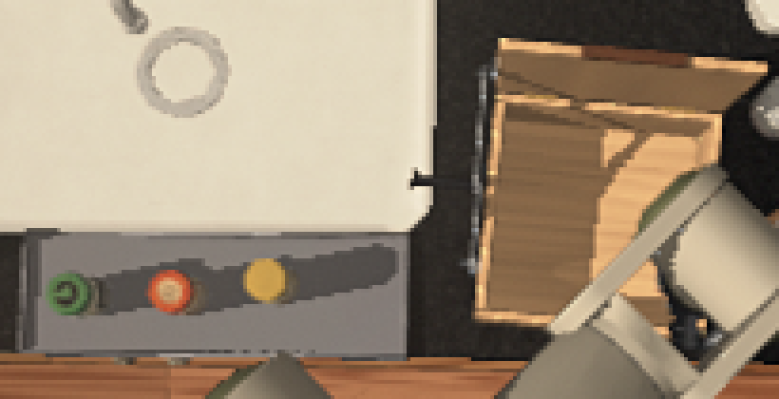

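View pics/s2.png

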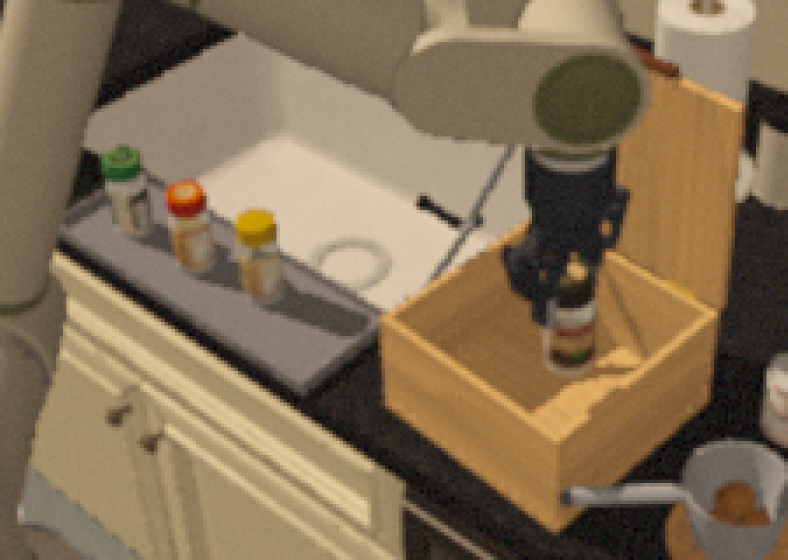

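>>> apply_moves(commands="0.002 0 -0.03 0 0 0;0 0 -0.035 0 0 0;0 0 -0.035 0 0 0;0 0 -0.025 0 0 0;0 0 -0.01 0 0 0;0 0 -0.005 0 0 0;0 0 -0.004 0 0 0;0 0 0 0 0 0;0 0 0 0 0 0;0 0 0 0 0 0")

```text
time_s: 5.35
tool_pos: [464.2, -282.5, 73.7]
orientation: [3.137, -0.005, -0.082]
force: [-6.4, 9.6, 48.7]
finger_gap: 0.511
```

>>> apply_moves(commands="0 0 0 0 0 0;0 0 0 0 0 0;0 0 0 0 0 0;0 0 0.01 0 0 0;0 0 0.035 0 0 0;0 0 0.035 0 0 0;0 0 0.04 0 0 0;0 0 0.04 0 0 0;0 0 0 0 0 0;0 0 0 0 0 0", jaw=0.25)

```text
time_s: 6.35
tool_pos: [462.8, -281.9, 228.5]
orientation: [3.14, -0.002, -0.083]
force: [-0.3, 0.8, -1.6]
finger_gap: 0.624
```

```bash
python3 -c "
from h import *
st(); snap('t3','top',(140,345,135,240),3.8);snap('s3','scene',(120,345,150,310),3.5)"
```

```text
t6.35 pos [ 462.8 -281.9  228.5] rpy [ 3.14e+00 -2.00e-03 -8.30e-02] q [-0.766  0.368  1.326  0.     1.446 -0.682] F [-0.3  0.8 -1.6] gap 0.624
```

View pics/s3.png

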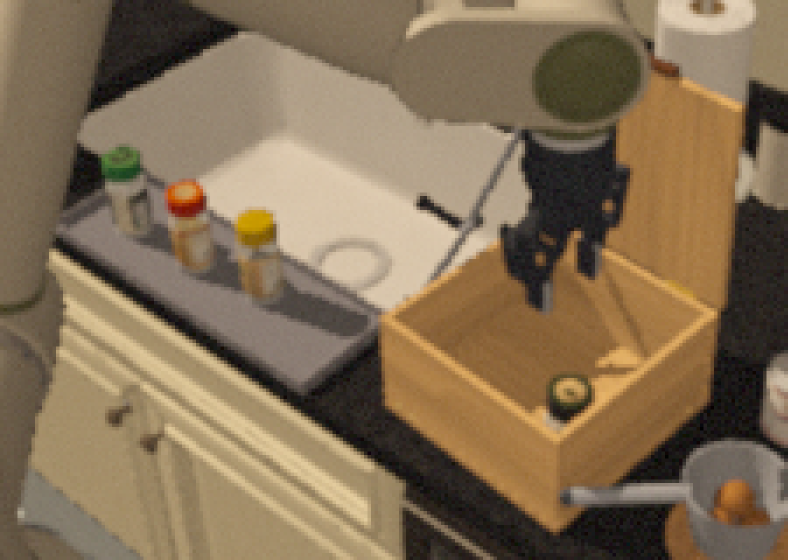

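Black stands upright in the box. Yellow is next.

>>> apply_moves(commands="0 0.04 0 0 0 0;0 0.041 0 0 0 0;0 0.041 0 0 0 0;0 0.041 0 0 0 0;0 0.041 0 0 0 0;0 0.041 0 0 0 0;0 0.041 0 0 0 0;0 0.041 0 0 0 0;0 0.041 0 0 0 0;-0.002 0.036 0 0 0 0", jaw=0.8)

```text
time_s: 7.45
tool_pos: [459.9, 123.5, 226.3]
orientation: [3.141, 0.002, -0.083]
force: [-0.2, 0.2, -0.1]
finger_gap: 0.902
```

```bash
python3 -c "
from h import *
st(); snap('t4','top',(140,345,135,240),3.8);snap('s4','scene',(120,345,150,310),3.5)"
```

```text
t7.45 pos [459.9 123.5 226.3] rpy [ 3.141e+00  2.000e-03 -8.300e-02] q [0.013 0.257 1.499 0.    1.388 0.096] F [-0.2  0.2 -0.1] gap 0.902
```

View pics/s4.png

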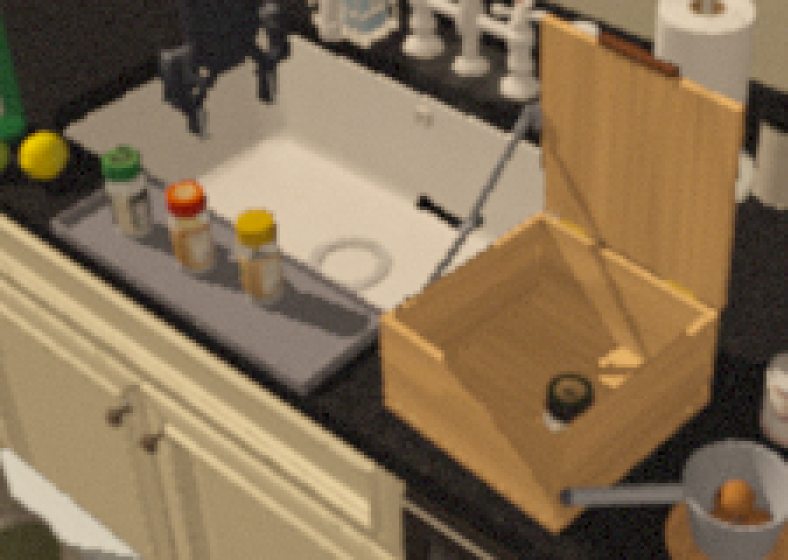

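View pics/t4.png

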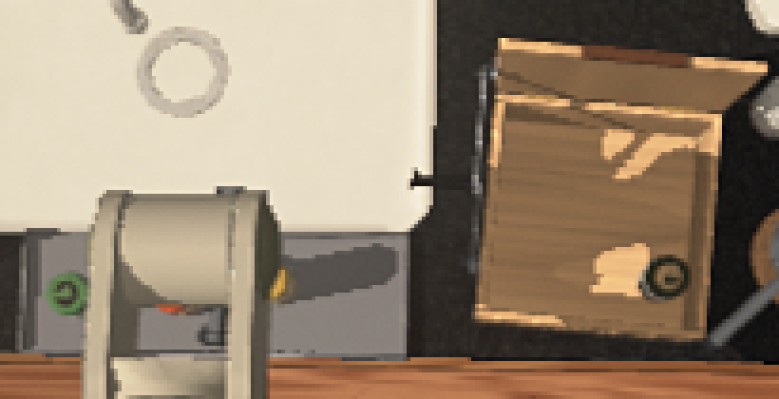

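Nothing has moved: yellow cap is at scene crop (257,225), and black is in the box.

>>> apply_moves(commands="0 -0.001 -0.035 0 0 0;0 0 -0.035 0 0 0;0 0 -0.035 0 0 0;0 0 -0.03 0 0 0;0 0 -0.02 0 0 0;0 0 -0.01 0 0 0;0 0 0 0 0 0;0 0 0 0 0 0;0 0 0 0 0 0;0 0 0 0 0 0")

```text
time_s: 8.55
tool_pos: [461.2, 120.5, 63.1]
orientation: [-3.141, -0.002, -0.084]
force: [-0.6, -0.2, -0.4]
finger_gap: 0.9
```

>>> apply_moves(commands="0 0 0 0 0 0;0 0 0 0 0 0;0 0 0 0 0 0;0 0 0 0 0 0;0 0 0 0 0 0;0 0 0.02 0 0 0;0 0 0.03 0 0 0;0 0 0.04 0 0 0;0 0 0.04 0 0 0;0 0 0.03 0 0 0", jaw=-1)

```text
time_s: 9.55
tool_pos: [460.8, 120.5, 224.5]
orientation: [-3.141, -0.002, -0.084]
force: [0.7, -0.1, -1.5]
finger_gap: 0.487
```

>>> apply_moves(commands="0.004 -0.035 0 0 0 0;0 -0.039 0 0 0 0;0 -0.039 0 0 0 0;0 -0.039 0 0 0 0;0 -0.039 0 0 0 0;0 -0.039 0 0 0 0;0 -0.039 0 0 0 0;0 -0.039 0 0 0 0;0 -0.039 0 0 0 0;0 -0.0125 0 0 0 0")

```text
time_s: 10.55
tool_pos: [464.3, -242.1, 221.7]
orientation: [3.141, 0.001, -0.087]
force: [1.0, 1.1, -1.2]
finger_gap: 0.491
```

```bash
python3 -c "
from h import *
st(); snap('t5','top',(140,345,135,240),3.8);snap('s5','scene',(120,345,150,310),3.5)"
```

```text
t10.55 pos [ 464.3 -242.1  221.7] rpy [ 3.141e+00  1.000e-03 -8.700e-02] q [-7.070e-01  3.420e-01  1.387e+00 -1.000e-03  1.413e+00 -6.200e-01] F [ 1.   1.1 -1.2] gap 0.491
```

View pics/s5.png

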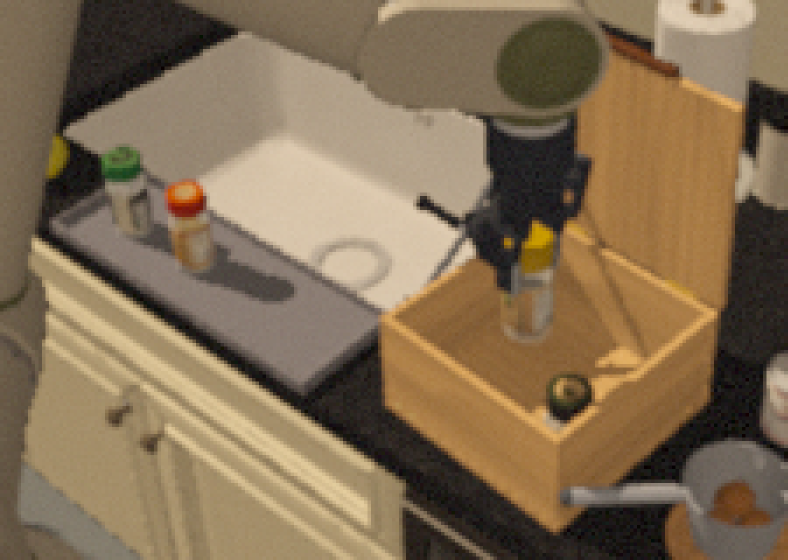

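Yellow is held upright. Black stands at (570,395). Lower it.

>>> apply_moves(commands="0 0.001 -0.035 0 0 0;0 0 -0.035 0 0 0;0 0 -0.035 0 0 0;0 0 -0.025 0 0 0;0 0 -0.01 0 0 0;0 0 -0.006 0 0 0;0 0 0 0 0 0;0 0 0 0 0 0;0 0 0 0 0 0;0 0 0 0 0 0")

```text
time_s: 11.65
tool_pos: [465.0, -238.2, 77.0]
orientation: [3.141, -0.001, -0.084]
force: [-1.0, -0.0, -0.9]
finger_gap: 0.491
```

>>> apply_moves(commands="0 0 -0.004 0 0 0;0 0 -0.003 0 0 0;0 0 -0.001 0 0 0;0 0 0 0 0 0;0 0 0 0 0 0;0 0 0 0 0 0;0 0 0 0 0 0;0 0 0 0 0 0;0 0 0 0 0 0;0 0 0 0 0 0")

```text
time_s: 12.65
tool_pos: [465.7, -239.0, 74.5]
orientation: [3.136, -0.005, -0.083]
force: [-10.2, 9.6, 60.8]
finger_gap: 0.491
```

>>> apply_moves(commands="0 0 0 0 0 0;0 0 0 0 0 0;0 0 0 0 0 0;0 0 0.01 0 0 0;0 0 0.035 0 0 0;0 0 0.035 0 0 0;0 0 0.04 0 0 0;0 0 0.035 0 0 0;0 0 0 0 0 0;0 0 0 0 0 0", jaw=0.22)

```text
time_s: 13.65
tool_pos: [464.7, -238.0, 223.5]
orientation: [3.141, -0.001, -0.084]
force: [0.3, 0.6, -0.4]
finger_gap: 0.611
```

>>> apply_moves(commands="-0.001 0.042 0 0 0 0;-0.002 0.045 0 0 0 0;-0.002 0.045 0 0 0 0;-0.002 0.045 0 0 0 0;-0.002 0.045 0 0 0 0;-0.002 0.045 0 0 0 0;-0.002 0.045 0 0 0 0;-0.002 0.045 0 0 0 0;-0.002 0.045 0 0 0 0;-0.001 0.045 0 0 0 0", jaw=0.8)

```text
time_s: 14.65
tool_pos: [445.8, 210.6, 221.9]
orientation: [3.141, 0.003, -0.084]
force: [0.6, -0.6, -0.5]
finger_gap: 0.9
```

```bash
python3 -c "
from h import *
st(); snap('t6','top',(140,345,135,240),3.8);snap('s6','scene',(120,345,150,310),3.5)"
```

```text
t14.65 pos [445.8 210.6 221.9] rpy [ 3.141e+00  3.000e-03 -8.400e-02] q [ 0.201  0.29   1.465 -0.     1.39   0.285] F [ 0.6 -0.6 -0.5] gap 0.900
```

View pics/s6.png

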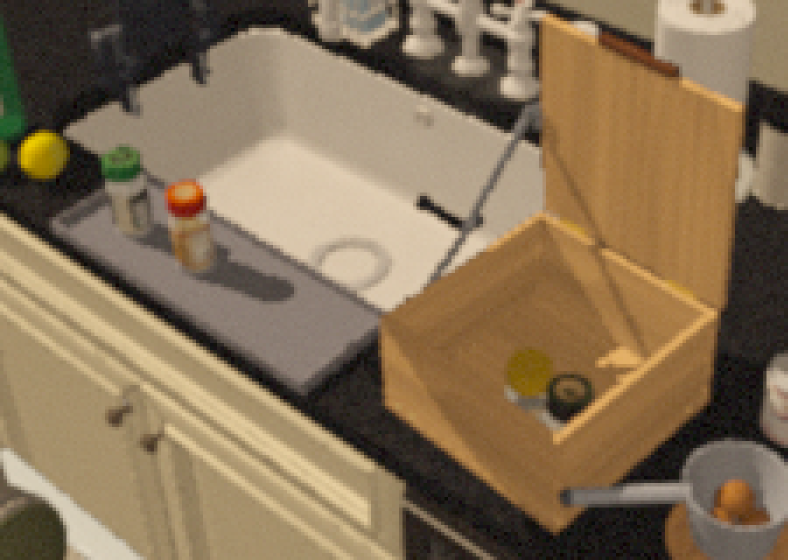

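View pics/t6.png

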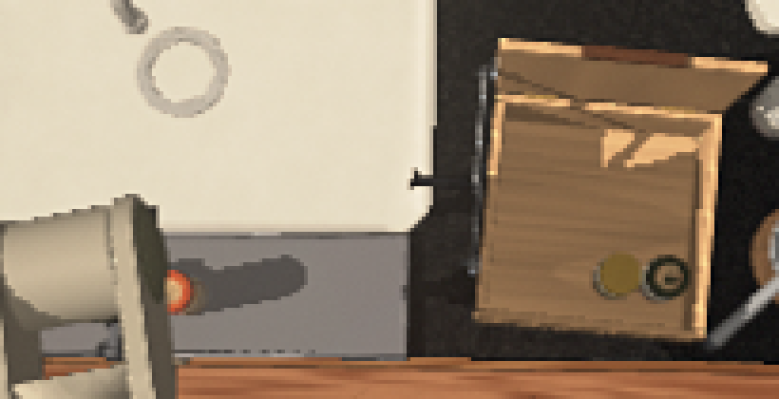

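Yellow (530,372) and black (572,392) both stand in the box. Red hasn't moved, at (188,198). Correct y by +6 mm and descend.

>>> apply_moves(commands="0.001 0.006 -0.03 0 0 0;0 0 -0.035 0 0 0;0 0 -0.035 0 0 0;0 0 -0.03 0 0 0;0 0 -0.02 0 0 0;0 0 -0.01 0 0 0;0 0 0 0 0 0;0 0 0 0 0 0;0 0 0 0 0 0;0 0 0 0 0 0")

```text
time_s: 15.75
tool_pos: [448.1, 215.1, 64.1]
orientation: [-3.141, -0.002, -0.084]
force: [0.8, -0.3, 0.3]
finger_gap: 0.9
```

>>> apply_moves(commands="0 0 0 0 0 0;0 0 0 0 0 0;0 0 0 0 0 0;0 0 0 0 0 0;0 0 0 0 0 0;0 0 0.02 0 0 0;0 0 0.03 0 0 0;0 0 0.04 0 0 0;0 0 0.04 0 0 0;0 0 0.03 0 0 0", jaw=-1)

```text
time_s: 16.75
tool_pos: [447.8, 215.0, 225.5]
orientation: [-3.141, -0.001, -0.084]
force: [0.3, -0.3, -1.4]
finger_gap: 0.499
```

>>> apply_moves(commands="0.002 -0.038 0 0 0 0;0.002 -0.041 0 0 0 0;0.002 -0.041 0 0 0 0;0.002 -0.041 0 0 0 0;0.002 -0.041 0 0 0 0;0.002 -0.041 0 0 0 0;0.002 -0.041 0 0 0 0;0.002 -0.041 0 0 0 0;0.003 -0.041 0 0 0 0;0.002 -0.039 0 0 0 0")

```text
time_s: 17.75
tool_pos: [468.4, -191.8, 222.9]
orientation: [-3.141, 0.001, -0.084]
force: [0.3, -0.3, -0.6]
finger_gap: 0.499
```

```bash
python3 -c "
from h import *
st(); snap('s7','scene',(120,345,150,310),3.5)"
```

```text
t17.75 pos [ 468.4 -191.8  222.9] rpy [-3.141e+00  1.000e-03 -8.400e-02] q [-0.623  0.311  1.43  -0.     1.401 -0.538] F [ 0.3 -0.3 -0.6] gap 0.499
```

View pics/s7.png

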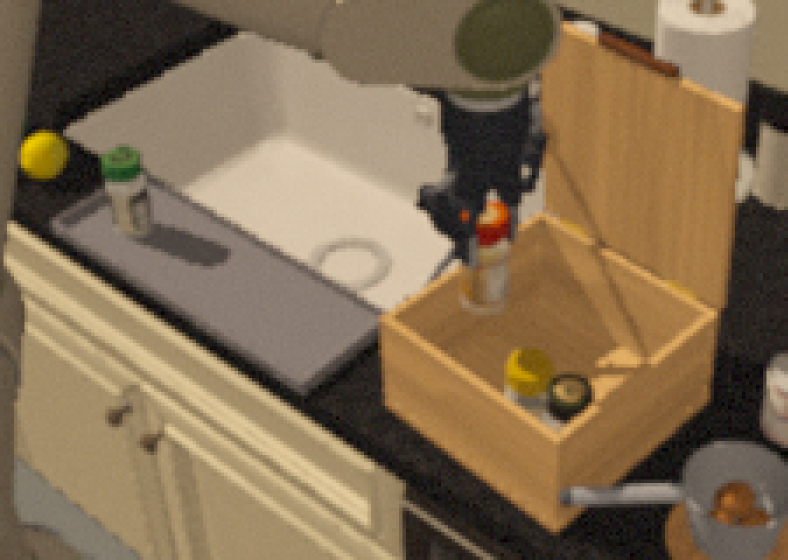

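>>> apply_moves(commands="0 0.001 -0.035 0 0 0;0 0 -0.035 0 0 0;0 0 -0.035 0 0 0;0 0 -0.025 0 0 0;0 0 -0.01 0 0 0;0 0 -0.005 0 0 0;0 0 -0.002 0 0 0;0 0 0 0 0 0;0 0 0 0 0 0;0 0 0 0 0 0")

```text
time_s: 18.8
tool_pos: [469.1, -189.2, 77.0]
orientation: [3.141, -0.001, -0.084]
force: [0.1, 0.1, -1.0]
finger_gap: 0.498
```

>>> apply_moves(commands="0 0 -0.002 0 0 0;0 0 0 0 0 0;0 0 0 0 0 0;0 0 0.01 0 0 0;0 0 0.035 0 0 0;0 0 0.035 0 0 0;0 0 0.04 0 0 0;0 0 0.035 0 0 0;0 0 0 0 0 0;0 0 0 0 0 0", jaw=0.22)

```text
time_s: 19.8
tool_pos: [468.6, -189.0, 229.9]
orientation: [3.141, -0.001, -0.084]
force: [-0.4, 0.3, -0.7]
finger_gap: 0.608
```

>>> apply_moves(commands="-0.002 0.042 0 0 0 0;-0.003 0.045 0 0 0 0;-0.003 0.045 0 0 0 0;-0.002 0.045 0 0 0 0;-0.003 0.045 0 0 0 0;-0.003 0.045 0 0 0 0;-0.002 0.045 0 0 0 0;-0.003 0.045 0 0 0 0;-0.003 0.045 0 0 0 0;-0.002 0.045 0 0 0 0", jaw=0.8)

```text
time_s: 20.8
tool_pos: [441.7, 259.6, 228.1]
orientation: [3.14, 0.002, -0.084]
force: [1.4, -0.3, -0.6]
finger_gap: 0.901
```

```bash
python3 -c "
from h import *
st(); snap('t8','top',(140,345,135,240),3.8);snap('s8','scene',(120,345,150,310),3.5)"
```

```text
t20.80 pos [441.7 259.6 228.1] rpy [ 3.14e+00  2.00e-03 -8.40e-02] q [ 0.3    0.318  1.404 -0.     1.422  0.384] F [ 1.4 -0.3 -0.6] gap 0.901
```

View pics/s8.png

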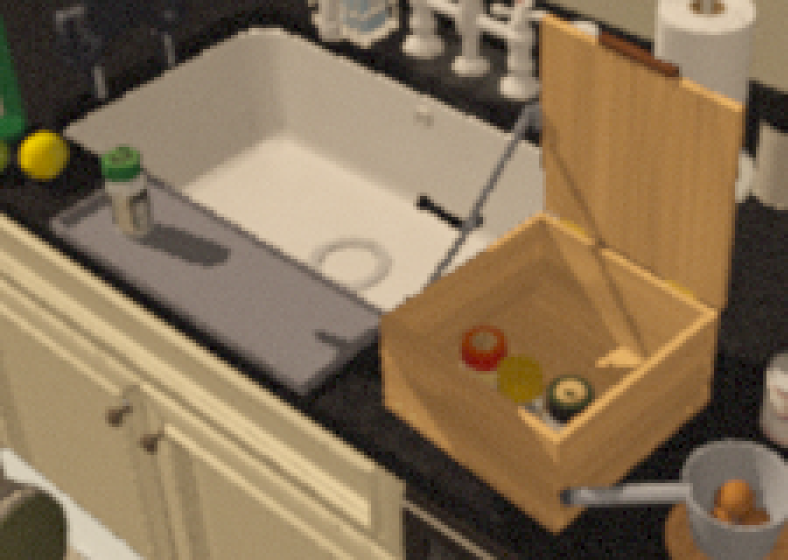

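View pics/t8.png

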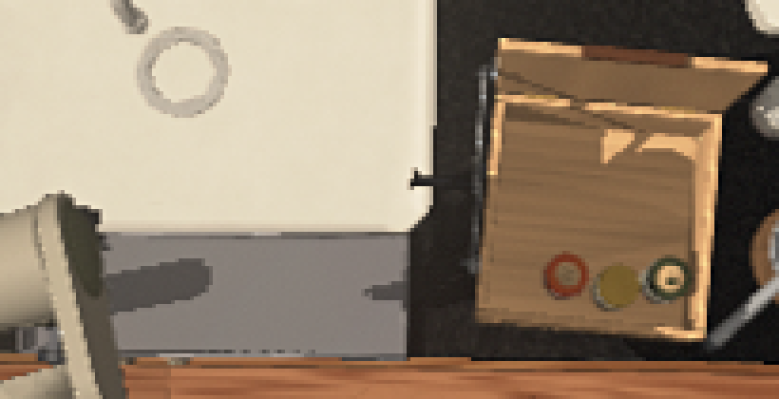

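Yellow shifted slightly towards the front in the box but still stands. Green is still at (122,165). Next, grasp green.

>>> apply_moves(commands="0.001 0.03 0 0 0 0;0.001 0.032 -0.02 0 0 0;0 0 -0.03 0 0 0;0 0 -0.03 0 0 0;0 0 -0.03 0 0 0;0 0 -0.03 0 0 0;0 0 -0.015 0 0 0;0 0 -0.01 0 0 0;0 0 0 0 0 0;0 0 0 0 0 0")

```text
time_s: 21.9
tool_pos: [445.0, 319.8, 64.7]
orientation: [-3.142, -0.0, -0.084]
force: [-0.7, 0.6, -0.0]
finger_gap: 0.899
```

>>> apply_moves(commands="0 0 0 0 0 0;0 0 0 0 0 0;0 0 0 0 0 0;0 0 0 0 0 0;0 0 0 0 0 0;0 0 0.02 0 0 0;0 0 0.03 0 0 0;0 0 0.04 0 0 0;0 0 0.04 0 0 0;0 0 0.03 0 0 0", jaw=-1)

```text
time_s: 22.9
tool_pos: [444.8, 320.0, 226.8]
orientation: [-3.141, -0.002, -0.084]
force: [0.9, -0.7, -1.9]
finger_gap: 0.5
```

>>> apply_moves(commands="0.002 -0.04 0 0 0 0;0.003 -0.046 0 0 0 0;0.003 -0.046 0 0 0 0;0.003 -0.046 0 0 0 0;0.003 -0.046 0 0 0 0;0.003 -0.046 0 0 0 0;0.003 -0.046 0 0 0 0;0.003 -0.046 0 0 0 0;0.003 -0.046 0 0 0 0;0.003 -0.046 0 0 0 0")

```text
time_s: 23.9
tool_pos: [473.4, -135.9, 224.3]
orientation: [-3.141, 0.0, -0.084]
force: [0.9, 0.1, -0.8]
finger_gap: 0.493
```

```bash
python3 -c "
from h import *
st(); snap('s9','scene',(120,345,150,310),3.5)"
```

```text
t23.90 pos [ 473.4 -135.9  224.3] rpy [-3.141  0.    -0.084] q [-0.52   0.286  1.464  0.     1.393 -0.436] F [ 0.9  0.1 -0.8] gap 0.493
```

View pics/s9.png

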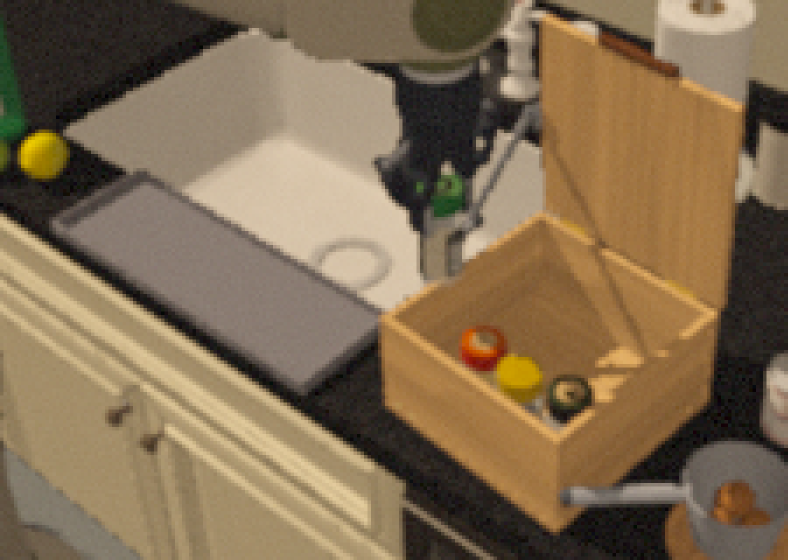

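>>> apply_moves(commands="0 -0.004 -0.03 0 0 0;0 0 -0.035 0 0 0;0 0 -0.035 0 0 0;0 0 -0.025 0 0 0;0 0 -0.012 0 0 0;0 0 -0.008 0 0 0;0 0 -0.003 0 0 0;0 0 0 0 0 0;0 0 0 0 0 0;0 0 0 0 0 0")

```text
time_s: 24.95
tool_pos: [474.0, -138.1, 76.9]
orientation: [3.141, -0.001, -0.084]
force: [-0.7, 0.2, -1.7]
finger_gap: 0.492
```

>>> apply_moves(commands="0 0 -0.001 0 0 0;0 0 0 0 0 0;0 0 0 0 0 0;0 0 0.01 0 0 0;0 0 0.035 0 0 0;0 0 0.035 0 0 0;0 0 0.04 0 0 0;0 0 0.035 0 0 0;0 0 0.02 0 0 0;0 0 0 0 0 0", jaw=0.22)

```text
time_s: 25.95
tool_pos: [474.4, -138.4, 253.7]
orientation: [3.139, -0.006, -0.084]
force: [1.0, 0.1, -0.3]
finger_gap: 0.608
```

```bash
python3 -c "
from h import *
st(); snap('t10','top',(245,385,135,240),5.5);snap('s10','scene',(220,380,150,325),4)"
```

```text
t25.95 pos [ 474.4 -138.4  253.7] rpy [ 3.139 -0.006 -0.084] q [-0.524  0.263  1.408 -0.     1.465 -0.44 ] F [ 1.   0.1 -0.3] gap 0.608
```

View pics/s10.png

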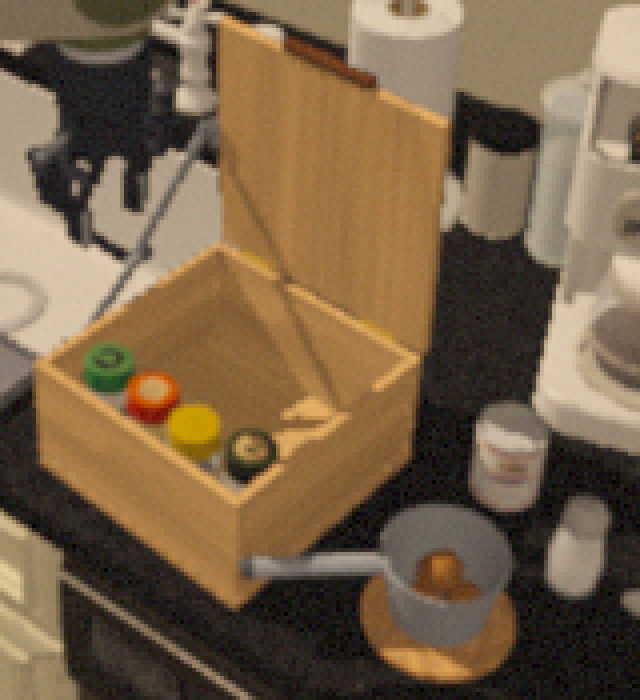

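View pics/t10.png

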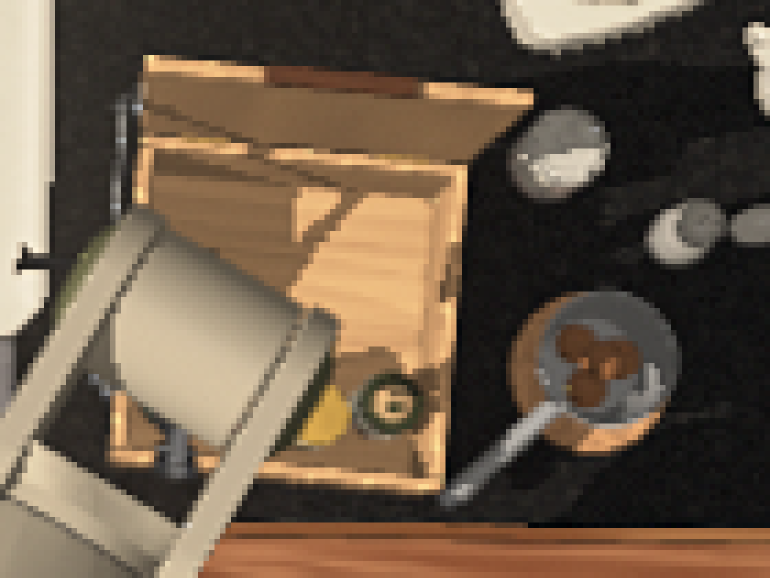

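All four jars stand in the box: green (110,365), red (152,395), yellow (195,430), black (250,452) in the scene crop. Next I refine the pan pose.

Run:
```python
from h import *
np.set_printoptions(precision=1,suppress=True)
t=lambda p:uz(p,(245,135),(5.5,5.5)); s=lambda p:uz(p,(220,150),(4,4))
print("rim",tri(s((447,557)),t((608,359))),atz("top",t((608,359)),73),atz("scene",s((447,557)),73))
print("hend",tri(s((245,567)),t((452,497))),atz("top",t((452,497)),64),atz("scene",s((245,567)),64))
print("hroot",atz("top",t((563,410)),64),atz("scene",s((383,564)),64))
# tri base
c=np.array([502,-449.]);
for n in("scene","top"):
    a=cv2.imread(f"pics/{n[0]}10.png"); f,o=((4,(220,150)) if n=="scene" else (5.5,(245,135)))
    th=np.linspace(0,2*np.pi,60)
    def dr(x,col):
        for p in proj(n,x): cv2.circle(a,tuple(int(round((p[i]-o[i]+.5)*f-.5)) for i in(0,1)),1,col,-1)
    dr(np.c_[c[0]+50*np.cos(th),c[1]+50*np.sin(th),73+0*th],(0,255,0))
    dr(np.c_[c[0]+38*np.cos(th),c[1]+38*np.sin(th),8+0*th],(255,255,0))
    dr(np.c_[500+60*np.cos(th),-452+60*np.sin(th),8+0*th],(0,0,255))
    r=np.linspace(50,158,30); dd=np.array([-.665,.747]); dr(np.c_[c+r[:,None]*dd,64+0*r],(255,0,255))
    cv2.imwrite(f"pics/pan_{n}.png",a[250:] if n=="scene" else a[200:])
```

```text
rim (array([ 502.7, -448.2,   66.7]), np.float64(0.4305897626683759)) [ 501.2 -445.6] [ 498.7 -451.3]
hend (array([ 400.9, -334.6,   63.7]), np.float64(0.37056730099908464)) [ 401.7 -335.5] [ 399.8 -334. ]
hroot [ 464.9 -415.1] [ 469.1 -413.9]
```

View pics/pan_scene.png

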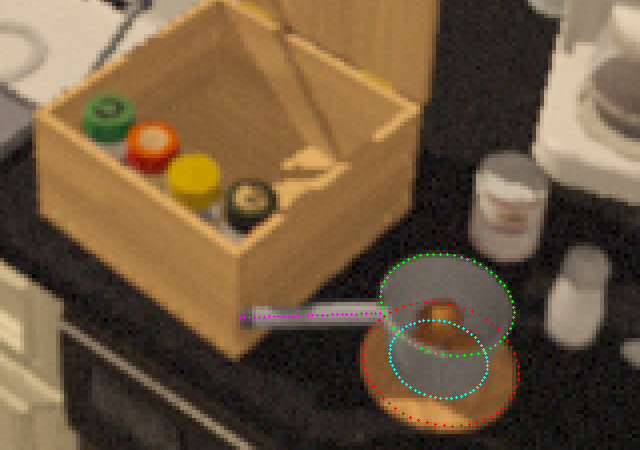

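View pics/pan_top.png

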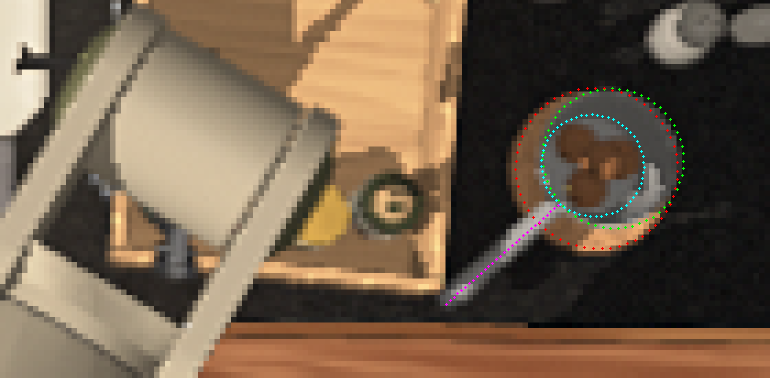

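>>> apply_moves(commands="-0.005 -0.018 0 0 0 -0.1375;-0.005 -0.018 0 0 0 -0.1375;-0.005 -0.018 0 0 0 -0.1375;-0.005 -0.018 0 0 0 -0.1375;-0.005 -0.018 0 0 0 -0.1375;-0.005 -0.018 0 0 0 -0.1375;-0.005 -0.018 0 0 0 -0.1375;-0.005 -0.018 0 0 0 -0.1375;-0.005 -0.018 0 0 0 -0.1375;-0.005 -0.018 0 0 0 -0.1375")

```text
time_s: 27.05
tool_pos: [423.1, -318.3, 248.9]
orientation: [3.14, 0.003, -1.465]
force: [0.6, -0.5, -0.3]
finger_gap: 0.608
```

>>> apply_moves(commands="-0.005 -0.018 0 0 0 -0.1375;-0.005 -0.018 0 0 0 -0.1375;-0.005 -0.018 0 0 0 -0.1375;-0.005 -0.018 0 0 0 -0.1375;-0.005 -0.018 0 0 0 -0.1375;-0.005 -0.018 0 0 0 -0.1375;-0.005 -0.016 0 0 0 -0.1375;0 0 0 0.05 -0.057 0;0 0 0 0.05 -0.057 0;0 0 0 0 0 0")

```text
time_s: 28.05
tool_pos: [387.5, -442.6, 248.5]
orientation: [3.138, 0.153, -2.424]
force: [0.2, 0.2, -0.9]
finger_gap: 0.604
```

```bash
python3 -c "
from h import *
st()"
```

```text
t28.05 pos [ 387.5 -442.6  248.5] rpy [ 3.138  0.153 -2.424] q [-1.119  0.444  1.153  0.147  1.588  1.305] F [ 0.2  0.2 -0.9] gap 0.604
```

>>> apply_moves(commands="0 0 0 0.0838 -0.0954 0;0 0 -0.01 0.0838 -0.0954 0;0 0 -0.02 0.0838 -0.0954 0;0 0 -0.02 0.0838 -0.0954 0;0 0.002 -0.02 0.0838 -0.0954 0;0 0 -0.02 0 0 0;0 0 -0.015 0 0 0;0 0 0 0 0 0;0 0 0 0 0 0;0 0 0 0 0 0")

```text
time_s: 29.05
tool_pos: [389.2, -440.0, 146.5]
orientation: [-3.139, 0.785, -2.419]
force: [0.2, -0.6, 0.4]
finger_gap: 0.604
```

```bash
python3 -c "
from h import *
st(); snap('s11','scene',(220,380,150,325),4); snap('t11','top',(245,385,135,240),5.5)"
```

```text
t29.05 pos [ 389.2 -440.   146.5] rpy [-3.139  0.785 -2.419] q [-1.34   0.64   1.334  0.674  1.599  0.946] F [ 0.2 -0.6  0.4] gap 0.604
```

View pics/s11.png

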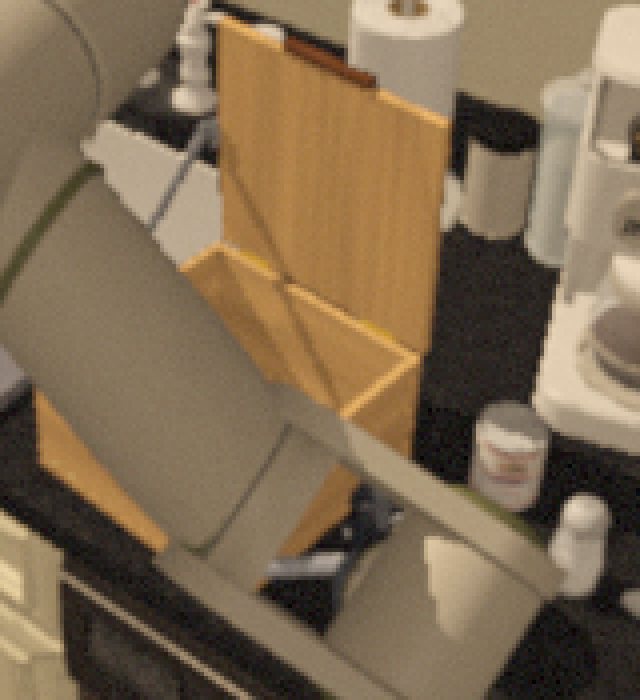

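```bash
cat > kin.py <<'E'
import numpy as np
from scipy.spatial.transform import Rotation as R
from scipy.optimize import least_squares
D=np.loadtxt("log.txt") 
def fk(q,p,full=False):
    H,x0,L1,e,L2,f,a1,a2,d6,h6=p
    r1=R.from_euler('z',q[0]); r2=r1*R.from_euler('y',q[1]); r3=r2*R.from_euler('y',q[2]); r4=r3*R.from_euler('z',q[3]); r5=r4*R.from_euler('y',q[4]); r6=r5*R.from_euler('z',q[5])
    P=[np.zeros(3)]
    P.append(np.array([0,0,H])+r1.apply([x0,0,0])); P.append(P[-1]+r2.apply([0,0,L1])); P.append(P[-1]+r3.apply([e,a1,L2])); P.append(P[-1]+r4.apply([f,a2,0])); P.append(P[-1]+r5.apply([h6,0,d6]))
    return (P,r6) if full else (P[-1],r6)
if __name__=="__main__":
    for d in D:
        _,r=fk(d[:6],np.zeros(10)); m=R.from_euler('xyz',d[9:12]); print(np.round((r.inv()*m).as_rotvec(),3))
    res=lambda p:np.concatenate([fk(d[:6],p)[0]-d[6:9] for d in D]+[0.01*(p-p0)])
    p0=np.array([200,0,400,0,400,0,117,0,250,0.])
    s=least_squares(res,p0); print(np.round(s.x,1),np.round(s.fun[:-10].reshape(-1,3),1)); np.save("kin.npy",s.x)
E
python3 kin.py
```

```text
[-0.     0.     3.142]
[-0.     0.     3.142]
[-0.     0.     3.142]
[0.    0.    3.142]
[0.    0.    3.142]
[0.    0.    3.142]
[0.    0.    3.142]
[-0.     0.     3.142]
[-0.     0.     3.142]
[-0.     0.     3.142]
[-0.    -0.    -3.142]
[ 0.    -0.     3.142]
[ 1.304e+02  7.000e-01  5.361e+02  1.024e+02  3.510e+02  1.100e+00
  1.179e+02 -4.000e-01  2.563e+02  5.000e-01] [[ 0.1 -0.  -0. ]
 [-0.1  0.1  0. ]
 [-0.   0.   0. ]
 [ 0.  -0.  -0. ]
 [-0.   0.   0. ]
 [ 0.  -0.  -0. ]
 [-0.   0.  -0. ]
 [-0.  -0.   0. ]
 [ 0.  -0.  -0. ]
 [ 0.1 -0.  -0. ]
 [-0.   0.   0. ]
 [ 0.  -0.  -0. ]]
```

The kinematic fit reproduces the logged poses to 0.1 mm. I can now check reach and clearances for the tip.

```bash
cat >> kin.py <<'E'
LO=np.array([-3.11,-0.89,0.22,-1.42,0.17,-2.88]);HI=np.array([3.11,2.33,2.48,4.56,2.85,2.88])
try: PK=np.load("kin.npy")
except Exception: PK=None
def ik(pos,rot,q0):
    def f(q):
        p,r=fk(q,PK); return np.r_[(p-pos)/100,(rot.inv()*r).as_rotvec()]
    s=least_squares(f,np.clip(q0,LO+1e-3,HI-1e-3),bounds=(LO,HI)); return s.x,np.abs(s.fun).max()
E
cat > plan.py <<'E'
from kin import *
np.set_printoptions(precision=2,suppress=True)
def frame(panpos_axis_at_handle, az, th, lean=np.pi/4):
    """az: handle azimuth(from pan axis outwards). th roll; returns TCP, R(tool). grasp point 82 along handle."""
    d=np.array([np.cos(az),np.sin(az),0]); n=np.array([d[1],-d[0],0]) # clockwise = e
    z=np.array([0,0,1.])
    t=th-lean
    tz=-np.cos(t)*z-np.sin(t)*n
    # tool x: start -(cos45 n + sin45 z) at th=0 (t=-45)
    tx=-(np.cos(t)*n-np.sin(t)*z); ty=np.cross(tz,tx)
    G=np.asarray(panpos_axis_at_handle)+82*d
    return G+18.7*tz, R.from_matrix(np.c_[tx,ty,tz])
E
python3 - <<'E'
from plan import *
q=D[-1,:6]
pos,r=frame([501,-450,64],np.arctan2(.751,-.66),0)
print(pos,np.round(r.as_euler('xyz'),3)); 
qg,e=ik(pos,r,q); print("grasp",qg,e); P,_=fk(qg,PK,True); print(np.round(P,0))
for az in np.radians([131.7,150,170,190,210,230,250]):
  for th in (0,2.0):
    best=None
    pos,r=frame([545,-225,200],az,th)
    for q0 in (qg,q,np.array([-.6,.3,1.3,-.5,1,0]),np.array([-.6,.3,1.3,.5,1,0]),np.array([-.6,.3,1.3,2,1,0])):
        qq,e=ik(pos,r,q0)
        if best is None or e<best[1]-1e-4: best=(qq,e)
    P,_=fk(best[0],PK,True)
    print(round(np.degrees(az)),th,best[0],"e%.4f"%best[1],"wrist",np.round(P[4]),"elbow",np.round(P[2]))
E
```

```text
[ 456.8  -379.68   50.78] [-3.14  0.79 -2.42]
grasp [-1.2   0.74  1.47  0.75  1.34 -2.26] 1.7053025658242404e-15
[[   0.    0.    0.]
 [   0.   -1.  130.]
 [ 131. -339.  525.]
 [ 321. -501.  233.]
 [ 321. -500.  232.]
 [ 457. -380.   51.]]
132 0 [-0.91  0.36  1.73  0.84  1.25 -2.  ] e0.0000 wrist [ 365. -276.  368.] elbow [ 116. -149.  632.]
132 2.0 [-0.2   0.76  1.24 -0.94  1.95 -0.91] e0.0000 wrist [657. -16. 283.] elbow [361. -74. 520.]
150 0 [-0.94  0.44  1.59  0.71  1.51 -2.17] e0.0000 wrist [ 390. -330.  368.] elbow [ 135. -184.  616.]
150 2.0 [-0.19  0.66  1.46 -1.09  1.65 -0.94] e0.0000 wrist [586.   9. 283.] elbow [323. -61. 554.]
170 0 [-0.92  0.53  1.41  0.56  1.76 -2.37] e0.0000 wrist [ 435. -377.  368.] elbow [ 166. -218.  592.]
170 2.0 [-0.22  0.56  1.7  -1.32  1.32 -0.92] e0.0000 wrist [503.   9. 283.] elbow [278. -61. 585.]
190 0 [-0.87  0.63  1.21  0.4   1.98 -2.59] e0.0000 wrist [ 494. -405.  368.] elbow [ 204. -243.  563.]
190 2.0 [-0.33  0.47  1.93  4.56  0.97 -0.77] e0.0184 wrist [421. -20. 278.] elbow [232. -79. 607.]
210 0 [-0.81  0.73  1.02  0.2   2.15 -2.86] e0.0000 wrist [ 558. -412.  368.] elbow [ 247. -257.  532.]
210 2.0 [-0.52  0.41  2.07  3.98  0.69 -0.51] e0.0000 wrist [363. -73. 282.] elbow [ 187. -107.  622.]
230 0 [-0.71  0.82  0.84 -0.11  2.29  2.88] e0.1864 wrist [ 634. -386.  364.] elbow [ 298. -254.  497.]
230 2.0 [-0.77  0.39  2.12  3.03  0.58  0.07] e0.0000 wrist [ 322. -145.  282.] elbow [ 149. -143.  625.]
250 0 [-0.64  0.86  0.73 -0.28  2.29  2.75] e0.0000 wrist [ 675. -360.  368.] elbow [ 326. -245.  480.]
250 2.0 [-0.95  0.42  2.04  2.19  0.71  0.58] e0.0000 wrist [ 307. -226.  282.] elbow [ 128. -180.  619.]
```

```bash
sed -i "s/r6=r5\*R.from_euler('z',q\[5\])/r6=r5*R.from_euler('z',q[5]+np.pi)/" kin.py
python3 - <<'E'
from plan import *
q=D[-1,:6]
az0=np.arctan2(.751,-.66)
print(fk(q,PK)[0]-D[-1,6:9])
qg=q
for azd in (150,160,170):
  az1=np.radians(azd); qg=q
  A=np.array([501,-450,64.]);B=np.array([566,-236,195.])
  ways=[(A,az0,0),(A+[0,0,70],az0,0),(A+[0,0,141],az0,0)]+[(A*(1-s)+[B[0]*s,B[1]*s,205*s+141*(1-s)],az0+(az1-az0)*s,0) for s in(.25,.5,.75,1)]+[(B,az1,t) for t in np.linspace(0,2.0,9)]
  for a,az,t in ways:
    pos,r=frame(a,az,t); qg,e=ik(pos,r,qg); P,_=fk(qg,PK,True)
    print(np.round(a),round(np.degrees(az)),round(t,2),"tcp",pos.round(),qg,"e%.3f"%e,"elb",P[2].round(),"wr",P[4].round())
  print()
E
```

```text
[ 0.02 -0.01 -0.  ]
[ 501. -450.   64.] 131 0 tcp [ 457. -380.   51.] [-1.2   0.74  1.47  0.75  1.34  0.88] e0.000 elb [ 131. -339.  525.] wr [ 321. -500.  232.]
[ 501. -450.  134.] 131 0 tcp [ 457. -380.  121.] [-1.2   0.64  1.42  0.73  1.45  0.98] e0.000 elb [ 116. -300.  559.] wr [ 321. -500.  302.]
[ 501. -450.  205.] 131 0 tcp [ 457. -380.  192.] [-1.2   0.56  1.35  0.73  1.57  1.09] e0.000 elb [ 103. -265.  585.] wr [ 321. -500.  373.]
[ 517. -396.  205.] 136 0 tcp [ 467. -330.  192.] [-1.14  0.53  1.41  0.72  1.56  1.06] e0.000 elb [ 113. -245.  594.] wr [ 342. -461.  373.]
[ 534. -343.  205.] 141 0 tcp [ 478. -281.  192.] [-1.07  0.5   1.46  0.71  1.55  1.03] e0.000 elb [ 123. -226.  601.] wr [ 364. -421.  373.]
[ 550. -290.  205.] 145 0 tcp [ 490. -232.  192.] [-1.    0.48  1.49  0.71  1.54  1.02] e0.000 elb [ 135. -209.  606.] wr [ 387. -381.  373.]
[ 566. -236.  205.] 150 0 tcp [ 502. -184.  192.] [-0.92  0.47  1.52  0.71  1.53  1.01] e0.000 elb [ 147. -192.  609.] wr [ 411. -341.  373.]
[ 566. -236.  195.] 150 0.0 tcp [ 502. -184.  182.] [-0.92  0.48  1.53  0.71  1.51  0.
[... 5040 characters left out ...]
[ 566. -236.  195.] 170 1.0 tcp [ 485. -226.  177.] [-0.56  0.39  1.47 -0.21  1.21  1.25] e0.000 elb [ 172. -108.  627.] wr [ 494. -172.  427.]
[ 566. -236.  195.] 170 1.25 tcp [ 484. -230.  178.] [-0.46  0.4   1.52 -0.49  1.14  1.48] e0.000 elb [188. -92. 624.] wr [ 504. -117.  407.]
[ 566. -236.  195.] 170 1.5 tcp [ 483. -234.  181.] [-0.36  0.44  1.57 -0.79  1.13  1.74] e0.000 elb [214. -81. 615.] wr [513. -68. 374.]
[ 566. -236.  195.] 170 1.75 tcp [ 483. -237.  184.] [-0.28  0.5   1.61 -1.08  1.19  1.98] e0.000 elb [250. -73. 600.] wr [520. -29. 330.]
[ 566. -236.  195.] 170 2.0 tcp [ 482. -239.  188.] [-0.23  0.59  1.65 -1.32  1.31  2.2 ] e0.000 elb [292. -68. 576.] wr [524.  -2. 278.]
```

The tip path is feasible at handle azimuth ~165°. First, approach along the tool axis to the handle.

>>> apply_moves(commands="0.0085 0.0075 -0.012 0 0 0;0.0085 0.0075 -0.012 0 0 0;0.0085 0.0075 -0.012 0 0 0;0.0085 0.0075 -0.012 0 0 0;0.0085 0.0075 -0.012 0 0 0;0.0085 0.0075 -0.012 0 0 0;0.0085 0.0075 -0.012 0 0 0;0 0 0 0 0 0;0 0 0 0 0 0;0 0 0 0 0 0")

```text
time_s: 30.15
tool_pos: [448.1, -388.3, 62.2]
orientation: [-3.14, 0.786, -2.421]
force: [-0.7, -0.1, -0.4]
finger_gap: 0.61
```

```bash
python3 -c "
from h import *
st(); snap('s12','scene',(270,380,230,325),6.5); snap('t12','top',(300,385,165,235),8)"
```

```text
t30.15 pos [ 448.1 -388.3   62.2] rpy [-3.14   0.786 -2.421] q [-1.22   0.728  1.459  0.739  1.369  0.888] F [-0.7 -0.1 -0.4] gap 0.610
```

View pics/s12.png

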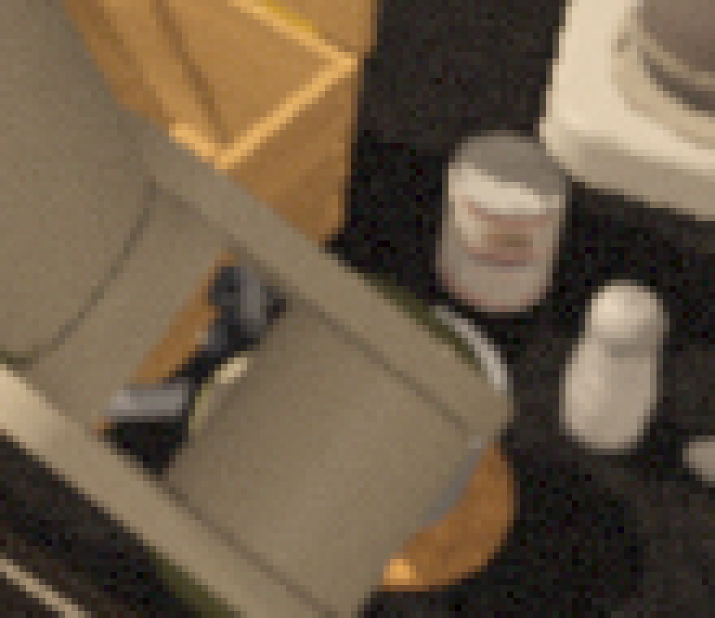

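View pics/t12.png

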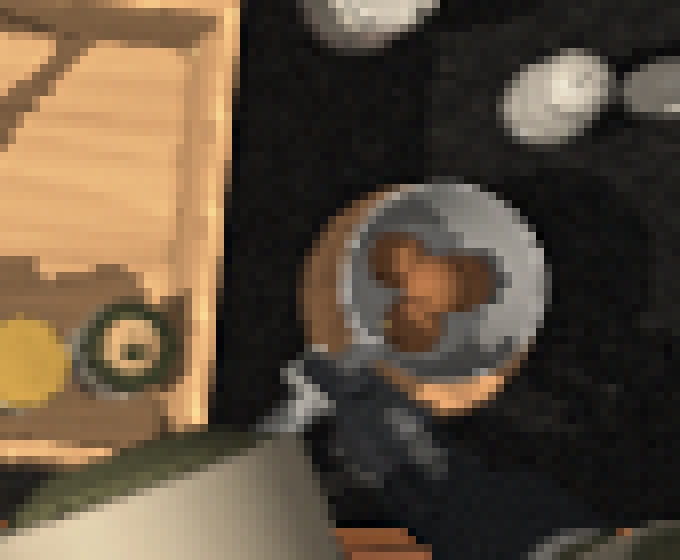

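The handle runs between the fingers at top crop (300,400). Advance the last 12 mm, then grip.

>>> apply_moves(commands="0.0045 0.004 -0.006 0 0 0;0.0043 0.0042 -0.0055 0 0 0;0 0 0 0 0 0;0 0 0 0 0 0;0 0 0 0 0 0;0 0 0 0 0 0;0 0 0 0 0 0;0 0 0 0 0 0;0 0 0 0 0 0;0 0 0 0 0 0")

```text
time_s: 31.25
tool_pos: [457.0, -379.3, 49.8]
orientation: [3.141, 0.787, -2.422]
force: [1.0, 0.3, 0.1]
finger_gap: 0.612
```

>>> apply_moves(commands="0 0 0 0 0 0;0 0 0 0 0 0;0 0 0 0 0 0;0 0 0 0 0 0;0 0 0 0 0 0;0 0 0 0 0 0;0 0 0 0 0 0;0 0 0 0 0 0;0 0 0.003 0 0 0;0 0 0.005 0 0 0", jaw=-1, newtons=80)

```text
time_s: 32.25
tool_pos: [456.7, -379.2, 57.3]
orientation: [3.139, 0.786, -2.423]
force: [0.3, 0.5, -1.0]
finger_gap: 0.154
```

```bash
python3 -c "
from h import *
s=st();print(s['moment']); snap('s13','scene',(270,380,230,325),6.5); snap('t13','top',(300,385,165,235),8)"
```

```text
t32.25 pos [ 456.7 -379.2   57.3] rpy [ 3.139  0.786 -2.423] q [-1.2    0.732  1.47   0.749  1.349  0.893] F [ 0.3  0.5 -1. ] gap 0.154
[-0.30732472  0.52596798  0.044365  ]
```

View pics/t13.png

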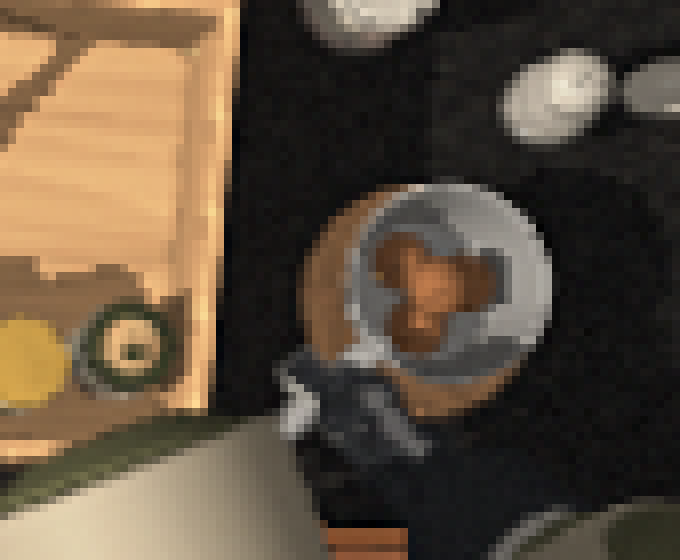

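Run:
```python
from plan import *
az0=np.arctan2(.751,-.66); az1=np.radians(165)
A=np.array([501,-450,64.]);B=np.array([566,-236,200.])
p0,_=frame(A,az0,0); print(p0,"dyaw",az1-az0)
p1,_=frame(B,az1,0); print("box th0",p1, p1-[456.9,-379.3,192])
pp=p1
d=np.array([np.cos(az1),np.sin(az1),0]); print("axis d",d)
for i in range(1,17):
    p,_=frame(B,az1,i*.12); print(round(i*.12,2),"rot",(.12*d).round(4),"dp mm",(p-pp).round(1)); pp=p
```

```text
[ 456.8  -379.68   50.78] dyaw 0.5880028479086774
box th0 [ 490.22 -202.    186.78] [ 33.32 177.3   -5.22]
axis d [-0.97  0.26  0.  ]
0.12 rot [-0.12  0.03  0.  ] dp mm [-0.4 -1.6 -1.5]
0.24 rot [-0.12  0.03  0.  ] dp mm [-0.5 -1.8 -1.3]
0.36 rot [-0.12  0.03  0.  ] dp mm [-0.5 -1.9 -1. ]
0.48 rot [-0.12  0.03  0.  ] dp mm [-0.5 -2.  -0.8]
0.6 rot [-0.12  0.03  0.  ] dp mm [-0.6 -2.1 -0.5]
0.72 rot [-0.12  0.03  0.  ] dp mm [-0.6 -2.1 -0.3]
0.84 rot [-0.12  0.03  0.  ] dp mm [-0.6 -2.2 -0. ]
0.96 rot [-0.12  0.03  0.  ] dp mm [-0.6 -2.2  0.3]
1.08 rot [-0.12  0.03  0.  ] dp mm [-0.6 -2.1  0.5]
1.2 rot [-0.12  0.03  0.  ] dp mm [-0.5 -2.   0.8]
1.32 rot [-0.12  0.03  0.  ] dp mm [-0.5 -1.9  1. ]
1.44 rot [-0.12  0.03  0.  ] dp mm [-0.5 -1.8  1.3]
1.56 rot [-0.12  0.03  0.  ] dp mm [-0.4 -1.6  1.5]
1.68 rot [-0.12  0.03  0.  ] dp mm [-0.4 -1.5  1.7]
1.8 rot [-0.12  0.03  0.  ] dp mm [-0.3 -1.3  1.8]
1.92 rot [-0.12  0.03  0.  ] dp mm [-0.3 -1.   2. ]
```

>>> apply_moves(commands="0 0 0.02 0 0 0;0 0 0.025 0 0 0;0 0 0.025 0 0 0;0 0 0.025 0 0 0;0 0 0.025 0 0 0;0 0 0.02 0 0 0;0 0 0 0 0 0;0 0 0 0 0 0;0 0 0 0 0 0;0 0 0 0 0 0")

```text
time_s: 33.35
tool_pos: [456.9, -379.1, 196.6]
orientation: [3.138, 0.787, -2.424]
force: [0.4, -0.6, -2.0]
finger_gap: 0.154
```

```bash
python3 -c "
from h import *
st(); snap('s14','scene',(270,380,180,325),5); snap('t14','top',(300,385,165,235),8)"
```

```text
t33.35 pos [ 456.9 -379.1  196.6] rpy [ 3.138  0.787 -2.424] q [-1.2    0.552  1.342  0.727  1.579  1.101] F [ 0.4 -0.6 -2. ] gap 0.154
```

View pics/s14.png

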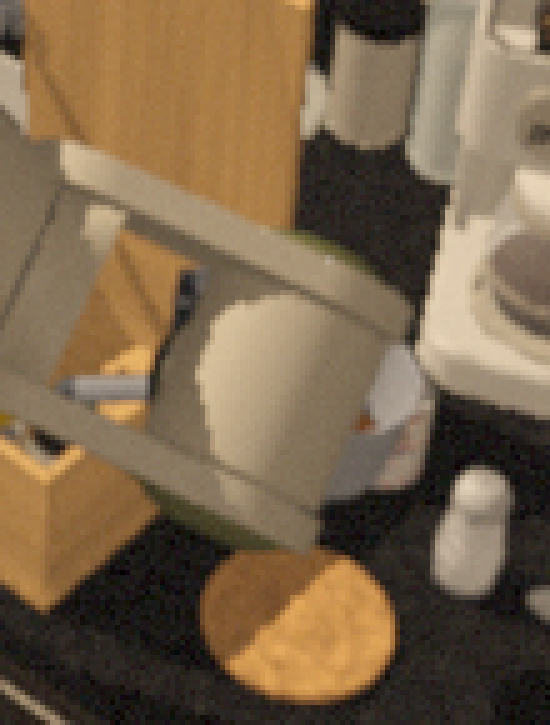

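View pics/t14.png

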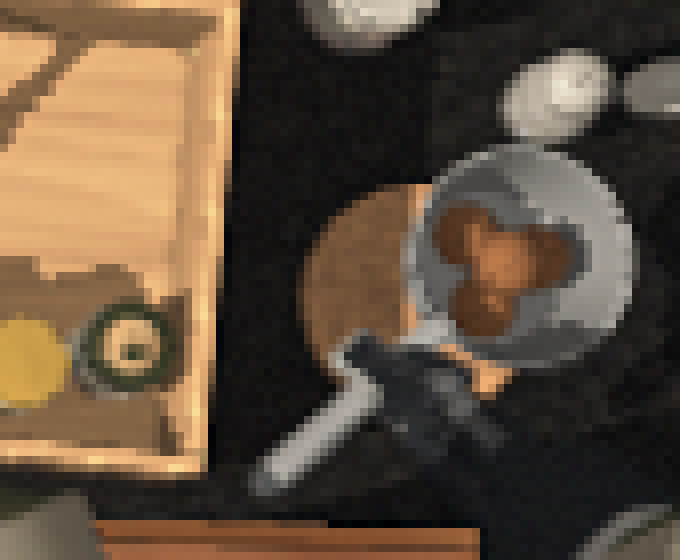

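The pan is level and the trivet clear; walnuts at top crop (495,265). Next, carry it over the box.

>>> apply_moves(commands="0.0033 0.0177 0 0 0 0.0588;0.0033 0.0177 0 0 0 0.0588;0.0033 0.0177 0 0 0 0.0588;0.0033 0.0177 0 0 0 0.0588;0.0033 0.0177 0 0 0 0.0588;0.0033 0.0177 0 0 0 0.0588;0.0033 0.0177 0 0 0 0.0588;0.0033 0.0177 0 0 0 0.0588;0.0033 0.0177 0 0 0 0.0588;0.0035 0.0177 0 0 0 0.0588")

```text
time_s: 34.45
tool_pos: [490.5, -200.8, 197.9]
orientation: [3.141, 0.787, -1.828]
force: [-0.3, -0.6, -2.0]
finger_gap: 0.153
```

```bash
python3 -c "
from h import *
st(); snap('s15','scene',(220,360,150,325),4); snap('t15','top',(245,385,135,235),5.5)
t=uz((298.5,624),(270,180),(5,5)); print('trivet',atz('scene',t,8))"
```

```text
t34.45 pos [ 490.5 -200.8  197.9] rpy [ 3.141  0.787 -1.828] q [-0.907  0.534  1.372  0.609  1.744  0.869] F [-0.3 -0.6 -2. ] gap 0.153
trivet [ 492.93477413 -455.06130564]
```

View pics/s15.png

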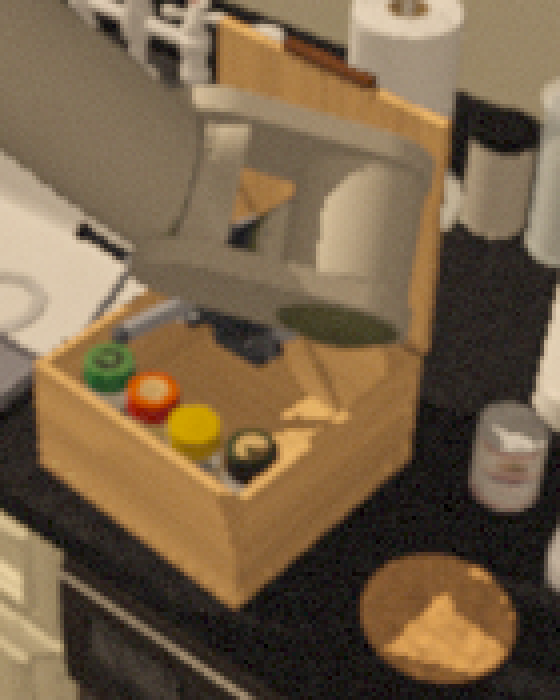

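View pics/t15.png

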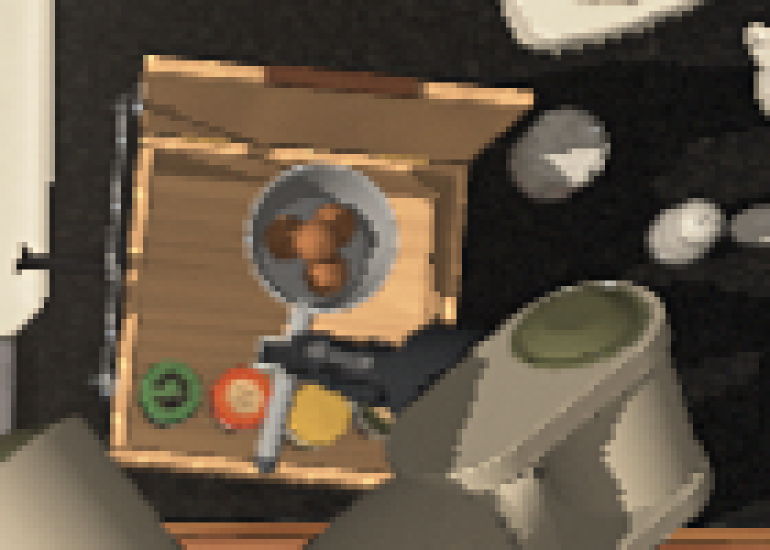

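>>> apply_moves(commands="-0.0004 -0.0016 -0.0025 -0.116 0.031 0;-0.0005 -0.0018 -0.0023 -0.116 0.031 0;-0.0005 -0.0019 -0.002 -0.116 0.031 0;-0.0005 -0.002 -0.0018 -0.116 0.031 0;-0.0006 -0.0021 -0.0015 -0.116 0.031 0;-0.0006 -0.0021 -0.0013 -0.116 0.031 0;-0.0006 -0.0022 -0.001 -0.116 0.031 0;-0.0006 -0.0022 -0.0007 -0.116 0.031 0;0 0 0 0 0 0;0 0 0 0 0 0")

```text
time_s: 35.55
tool_pos: [486.0, -217.7, 184.6]
orientation: [-3.141, -0.171, -1.832]
force: [0.3, -0.2, -1.6]
finger_gap: 0.153
```

>>> apply_moves(commands="-0.0006 -0.0021 0 -0.116 0.031 0;-0.0005 -0.002 0 -0.116 0.031 0;-0.0005 -0.0019 0 -0.116 0.031 0;-0.0005 -0.0018 0 -0.116 0.031 0;-0.0004 -0.0016 0.0005 -0.116 0.031 0;-0.0004 -0.0015 0.0007 -0.116 0.031 0;-0.0003 -0.0013 0.0008 -0.116 0.031 0;-0.0003 -0.001 0.001 -0.116 0.031 0;0 0 0 0 0 0;0 0 0 0 0 0")

```text
time_s: 36.55
tool_pos: [482.3, -232.0, 187.2]
orientation: [-3.141, -1.13, -1.834]
force: [-0.0, -1.0, -1.1]
finger_gap: 0.157
```

```bash
python3 -c "
from h import *
st(); snap('s16','scene',(220,360,150,325),4); snap('t16','top',(245,385,135,235),5.5)"
```

```text
t36.55 pos [ 482.3 -232.   187.2] rpy [-3.141 -1.13  -1.834] q [-0.231  0.584  1.578 -1.182  1.355  2.127] F [-0.  -1.  -1.1] gap 0.157
```

View pics/s16.png

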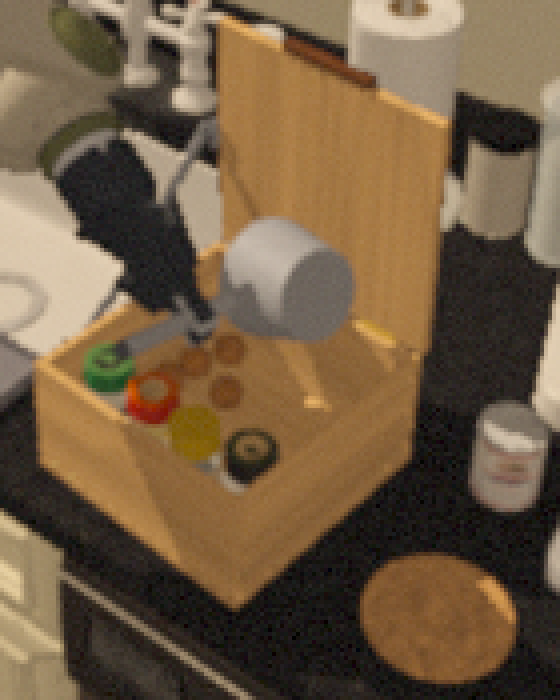

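View pics/t16.png

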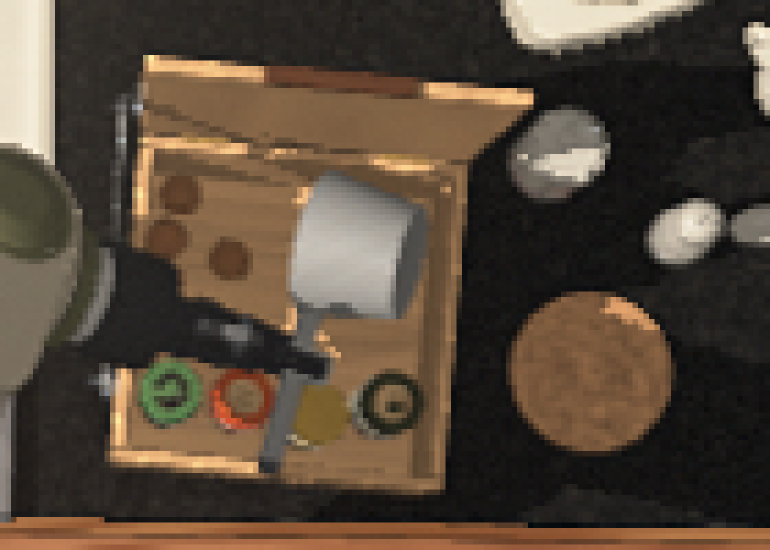

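Three walnuts show on the box floor at top crop (180,193), (166,240), (230,258). I'll roll the pan back to find the fourth.

>>> apply_moves(commands="0.0003 0.001 -0.001 0.116 -0.031 0;0.0003 0.0013 -0.0008 0.116 -0.031 0;0.0004 0.0015 -0.0007 0.116 -0.031 0;0.0004 0.0016 -0.0005 0.116 -0.031 0;0.0005 0.0018 0.001 0.116 -0.031 0;0.0005 0.0019 0.002 0.116 -0.031 0;0.0005 0.002 0.002 0.116 -0.031 0;0.0006 0.0021 0.002 0.116 -0.031 0;0.0006 0.0022 0.002 0.116 -0.031 0;0.0006 0.0022 0.002 0.116 -0.031 0")

```text
time_s: 37.65
tool_pos: [487.5, -214.5, 197.9]
orientation: [-3.135, 0.071, -1.833]
force: [-0.2, 0.6, -2.5]
finger_gap: 0.153
```

```bash
python3 -c "
from h import *
st(); snap('s17','scene',(220,360,150,325),4); snap('t17','top',(245,385,135,235),5.5)
t=uz((593,373),(245,135),(5.5,5.5)); print('trivet',atz('top',t,8),tri(uz((438.5,617),(220,150),(4,4)),t))"
```

```text
t37.65 pos [ 487.5 -214.5  197.9] rpy [-3.135  0.071 -1.833] q [-0.67   0.38   1.401  0.069  1.383  1.149] F [-0.2  0.6 -2.5] gap 0.153
trivet [ 496.11552763 -449.47608449] (array([ 497.30898499, -451.52207051,    3.11605461]), np.float64(0.35574704393019374))
```

View pics/s17.png

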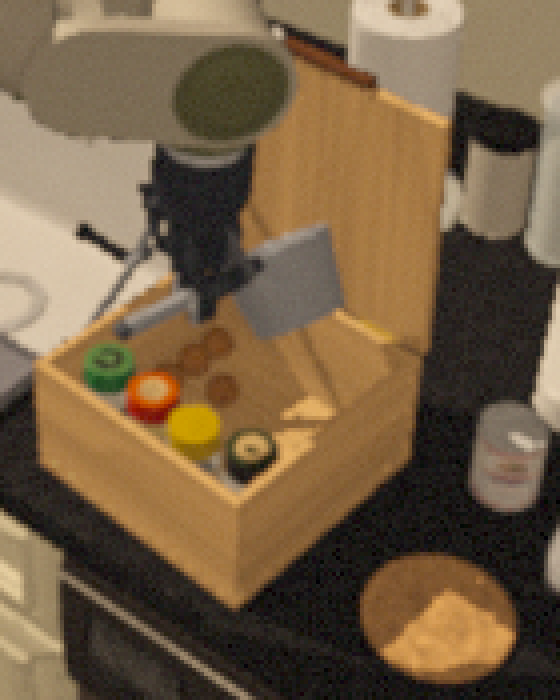

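View pics/t17.png

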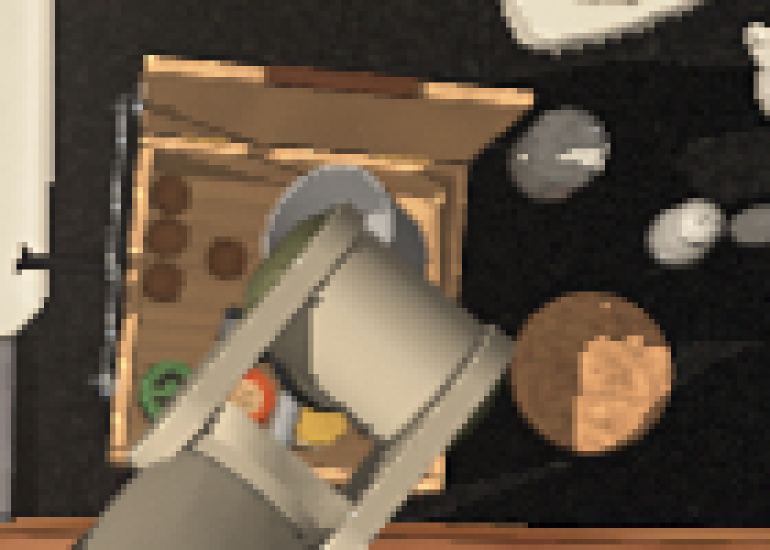

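All four walnuts are in the box: (168,193), (167,238), (165,282), (228,258). Level the pan and return it.

>>> apply_moves(commands="0.0006 0.0021 0.002 0.116 -0.031 0;0.0006 0.0021 0.0015 0.116 -0.031 0;0.0005 0.002 0.001 0.116 -0.031 0;0.0005 0.0019 0.001 0.116 -0.031 0;0.0005 0.0018 0.001 0.116 -0.031 0;0.0004 0.0016 0.001 0.111 -0.03 0;0 0 0 0 0 0;0 0 0 0 0 0;0 0 0 0 0 0;0 0 0 0 0 0")

```text
time_s: 38.75
tool_pos: [490.5, -201.7, 203.9]
orientation: [-3.14, 0.779, -1.831]
force: [0.6, 0.2, -0.5]
finger_gap: 0.158
```

>>> apply_moves(commands="-0.0033 -0.0177 0 0 0 -0.059;-0.0033 -0.0177 0 0 0 -0.059;-0.0033 -0.0177 0 0 0 -0.059;-0.0033 -0.0177 0 0 0 -0.059;-0.0033 -0.0177 0 0 0 -0.059;-0.0033 -0.0177 0 0 0 -0.059;-0.0033 -0.0177 0 0 0 -0.059;-0.0033 -0.0177 0 0 0 -0.059;-0.0033 -0.0177 0 0 0 -0.059;-0.0035 -0.0177 0 0 0 -0.059")

```text
time_s: 39.75
tool_pos: [456.7, -380.8, 203.2]
orientation: [3.141, 0.781, -2.428]
force: [0.7, 0.1, -2.2]
finger_gap: 0.157
```

```bash
python3 -c "
from h import *
st(); snap('s18','scene',(240,380,150,325),4);snap('t18','top',(300,385,165,235),8)"
```

```text
t39.75 pos [ 456.7 -380.8  203.2] rpy [ 3.141  0.781 -2.428] q [-1.201  0.543  1.333  0.725  1.583  1.115] F [ 0.7  0.1 -2.2] gap 0.157
```

View pics/t18.png

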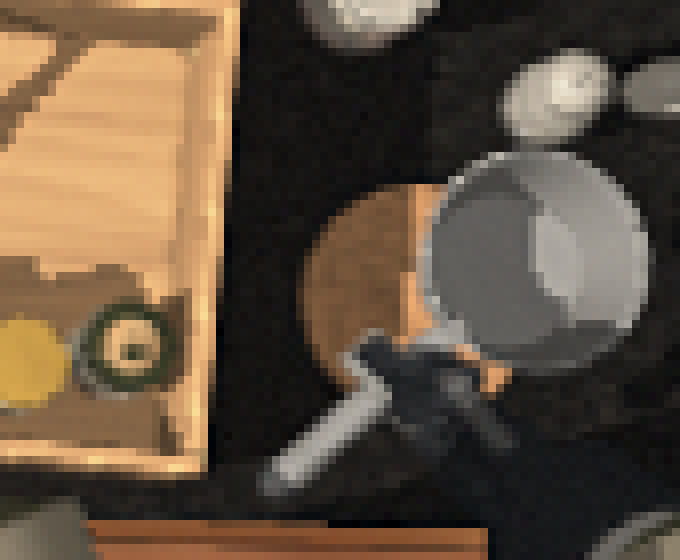

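View pics/s18.png

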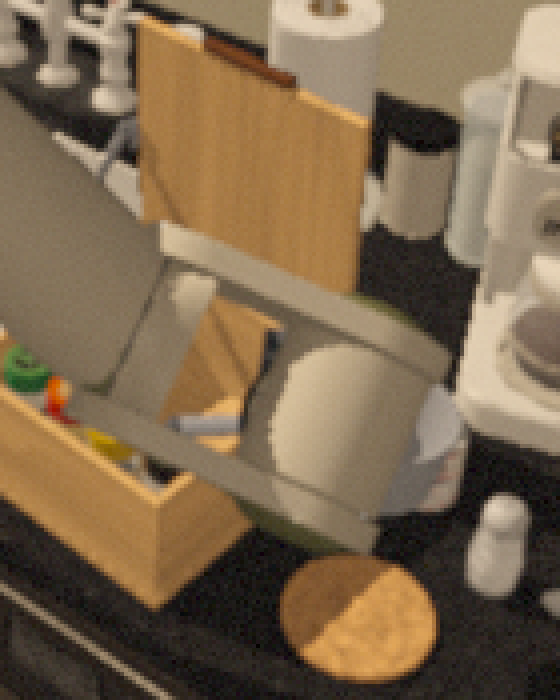

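The pan is empty and sits slightly to the right. Lower it with +5 mm y correction.

>>> apply_moves(commands="-0.001 0.005 -0.02 0 0 0;0 0 -0.025 0 0 0;0 0 -0.025 0 0 0;0 0 -0.025 0 0 0;0 0 -0.025 0 0 0;0 0 -0.016 0 0 0;0 0 -0.008 0 0 0;0 0 -0.002 0 0 0;0 0 0 0 0 0;0 0 0 0 0 0")

```text
time_s: 40.85
tool_pos: [456.3, -374.7, 58.1]
orientation: [-3.139, 0.781, -2.422]
force: [-0.5, -1.1, -1.1]
finger_gap: 0.158
```

```bash
python3 -c "
from h import *
st(); snap('s19','scene',(270,380,230,325),6.5);snap('t19','top',(300,385,165,235),8)"
```

```text
t40.85 pos [ 456.3 -374.7   58.1] rpy [-3.139  0.781 -2.422] q [-1.197  0.724  1.484  0.75   1.336  0.889] F [-0.5 -1.1 -1.1] gap 0.158
```

View pics/t19.png

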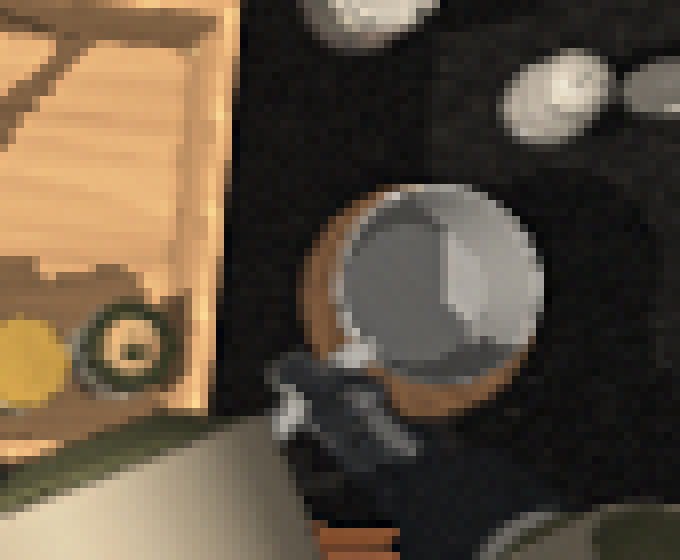

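View pics/s19.png

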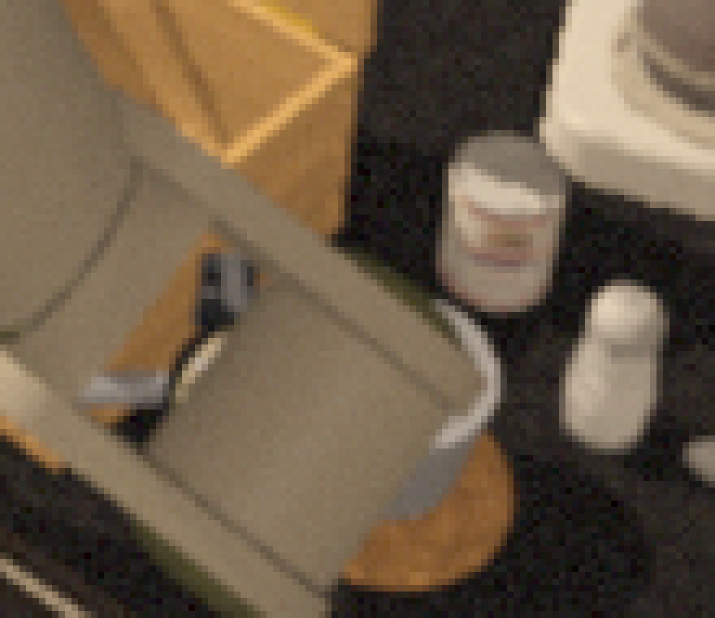

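>>> apply_moves(commands="0 0 -0.002 0 0 0;0 0 -0.002 0 0 0;0 0 -0.002 0 0 0;0 0 -0.001 0 0 0;0 0 -0.001 0 0 0;0 0 0 0 0 0;0 0 0 0 0 0;0 0 0 0 0 0;0 0 0 0 0 0;0 0 0 0 0 0")

```text
time_s: 41.95
tool_pos: [456.0, -373.8, 50.4]
orientation: [3.142, 0.783, -2.422]
force: [-4.4, 3.6, 8.4]
finger_gap: 0.155
```

>>> apply_moves(commands="0 0 0 0 0 0;0 0 0 0 0 0;0 0 0 0 0 0;0 0 0 0 0 0;0 0 0 0 0 0;0 0 0 0 0 0;-0.004 -0.0035 0.0053 0 0 0;-0.008 -0.007 0.0106 0 0 0;-0.008 -0.007 0.0106 0 0 0;-0.008 -0.007 0.0106 0 0 0", jaw=0)

```text
time_s: 42.95
tool_pos: [427.2, -399.9, 87.6]
orientation: [-3.14, 0.781, -2.423]
force: [-0.5, 1.0, -0.1]
finger_gap: 0.497
```

>>> apply_moves(commands="-0.008 -0.007 0.0106 0 0 0;-0.008 -0.007 0.0106 0 0 0;-0.008 -0.007 0.0106 0 0 0;-0.008 -0.007 0.0106 0 0 0;-0.008 -0.007 0.0106 0 0 0;-0.008 -0.007 0.0106 0 0 0;0 0 0.03 -0.08 0.09 0;0 0 0.03 -0.08 0.09 0;0 0 0.03 -0.08 0.09 0;0 0 0.03 -0.08 0.09 0")

```text
time_s: 43.95
tool_pos: [379.2, -441.1, 272.4]
orientation: [-3.136, 0.294, -2.423]
force: [0.1, -0.0, -1.0]
finger_gap: 0.501
```

```bash
python3 -c "
from h import *
st(); snap('s20','scene',(220,360,150,325),4);snap('t20','top',(245,385,135,235),5.5)"
```

```text
t43.95 pos [ 379.2 -441.1  272.4] rpy [-3.136  0.294 -2.423] q [-1.191  0.427  1.136  0.28   1.67   1.248] F [ 0.1 -0.  -1. ] gap 0.501
```

View pics/s20.png

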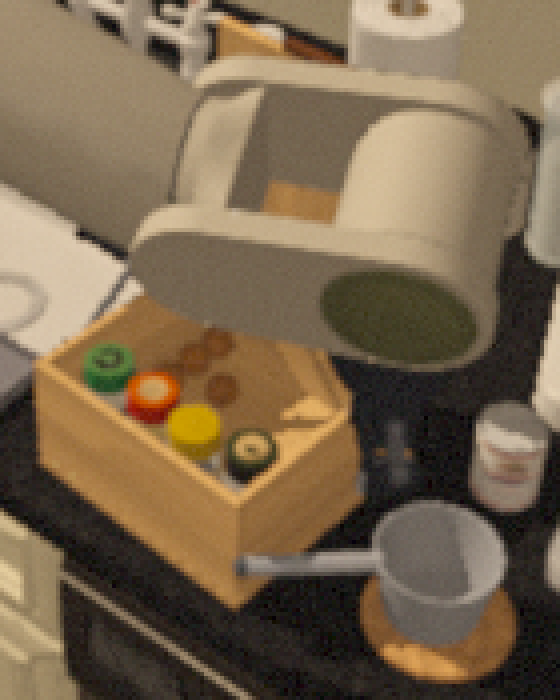

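View pics/t20.png

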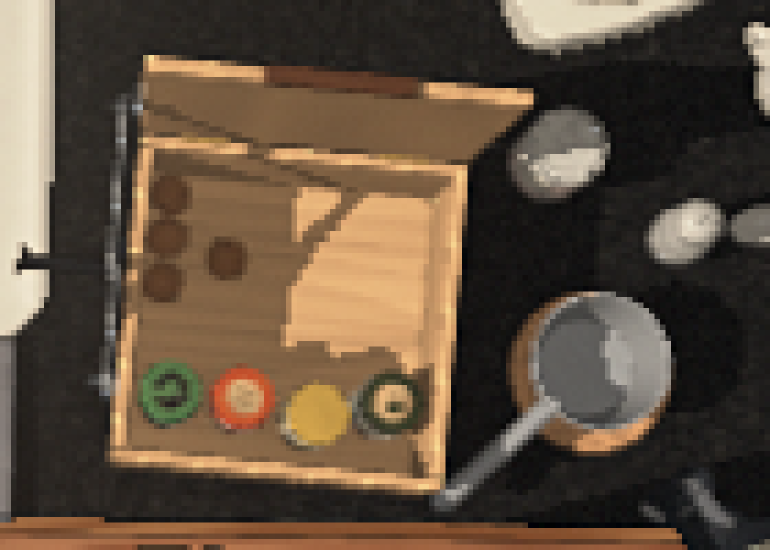

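Run:
```python
from h import *
np.set_printoptions(precision=1,suppress=True)
c=np.array([527,-217.5]); y=-.084; Rz=np.array([[np.cos(y),-np.sin(y)],[np.sin(y),np.cos(y)]])
L=lambda X:np.r_[Rz.T@(X[:2]-c),X[2]]
print("pan rim", atz("top",uz((603,361),(245,135),(5.5,5.5)),73), atz("scene",uz((440,554),(220,150),(4,4)),73))
ts=lambda p:uz(p,(245,135),(5.5,5.5))
X,e=tri(uz((62,230),(225,150),(4,4)),ts((19,259))); print("collar",X,e,"local",L(X))
snap('sp','scene',(225,305,150,240),8); snap('tp','top',(240,290,140,220),9)
for k in np.arange(.4,1.3,.1):
    for n in("scene","top"): 
        l=np.array([-60+90*np.cos(k),115+5+68-2,95+90*np.sin(k)]); w=np.r_[c+Rz@l[:2],l[2]]; print(round(k,1),n,proj(n,w)[0],end=" ")
    print()
```

```text
pan rim [ 499.7 -442. ] [ 497.9 -445.7]
collar [560.3 -27.9 144.5] 0.2927023016858641 local [ 17.3 191.7 144.5]
0.4 scene [242.2 210.3] 0.4 top [250.1 180.7] 
0.5 scene [241.3 209. ] 0.5 top [249.9 181.4] 
0.6 scene [240.3 207.9] 0.6 top [249.7 182.4] 
0.7 scene [239.1 207. ] 0.7 top [249.4 183.5] 
0.8 scene [237.8 206.3] 0.8 top [249.2 184.9] 
0.9 scene [236.4 205.8] 0.9 top [248.9 186.5] 
1.0 scene [234.8 205.6] 1.0 top [248.7 188.3] 
1.1 scene [233.1 205.6] 1.1 top [248.4 190.3] 
1.2 scene [231.3 205.8] 1.2 top [248.1 192.4]
```

View pics/tp.png

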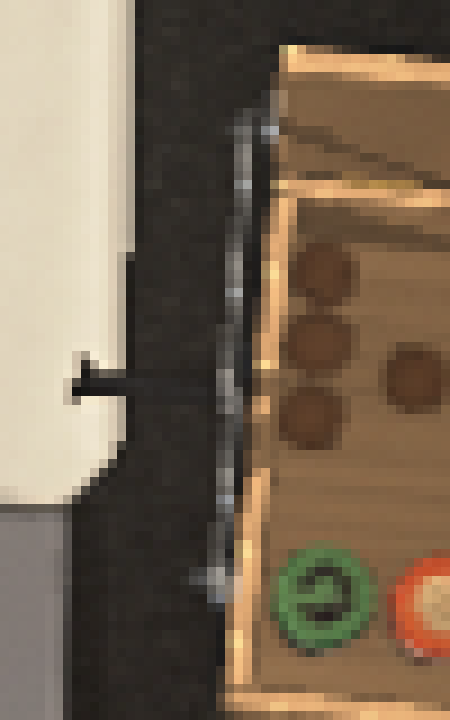

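The pan is at about (499,-444), 6 mm from the trivet's centre. The knee pin is measured at box-local (17,·,144.5), 91.8 mm from the pivot against 90 given. Both agree. I'll go above the pin and open the jaws moderately.

>>> apply_moves(commands="0.005 0.015 0 -0.097 0.1105 0;0.009 0.021 0 -0.097 0.1105 0;0.009 0.021 0 0 0 0.13;0.009 0.021 0 0 0 0.13;0.009 0.021 0 0 0 0.13;0.009 0.021 0 0 0 0.13;0.009 0.021 0 0 0 0.13;0.009 0.021 0 0 0 0.13;0.009 0.021 0 0 0 0.13;0.009 0.021 0 0 0 0.13", jaw=0)

```text
time_s: 45.15
tool_pos: [465.5, -236.3, 268.4]
orientation: [-3.14, 0.009, -1.378]
force: [-1.1, -0.7, -0.8]
finger_gap: 0.498
```

>>> apply_moves(commands="0.009 0.021 0 0 0 0.13;0.009 0.021 0 0 0 0.13;0.009 0.021 0 0 0 0.13;0.009 0.021 0 0 0 0.13;0.009 0.021 0 0 0 0.13;0.009 0.021 0 0 0 0.13;0.009 0.021 0 0 0 0.13;0.009 0.021 0 0 0 0.13;0.009 0.021 0 0 0 0.13;0.006 0.021 0 0 0 0.13")

```text
time_s: 46.15
tool_pos: [552.9, -26.7, 268.2]
orientation: [-3.136, 0.01, -0.077]
force: [-0.6, 0.3, -0.3]
finger_gap: 0.504
```

>>> apply_moves(commands="0 0 0 -0.125 0.0105 0;0 0 0 -0.125 0.0105 0;0 0 0 0 0 0;0 0 0 0 0 0;0 0 0 0 0 0;0 0 0 0 0 0;0 0 0 0 0 0;0 0 0 0 0 0;0 0 0 0 0 0;0 0 0 0 0 0")

```text
time_s: 47.15
tool_pos: [553.0, -26.9, 269.9]
orientation: [2.895, 0.006, -0.083]
force: [0.2, -0.5, 0.4]
finger_gap: 0.5
```

```bash
python3 -c "
from h import *
st(); snap('s21','scene',(225,305,130,240),6);snap('t21','top',(230,345,135,235),6)"
```

```text
t47.15 pos [553.  -26.9 269.9] rpy [ 2.895  0.006 -0.083] q [-0.147  0.381  1.208 -0.247  1.544 -0.06 ] F [ 0.2 -0.5  0.4] gap 0.500
```

View pics/s21.png

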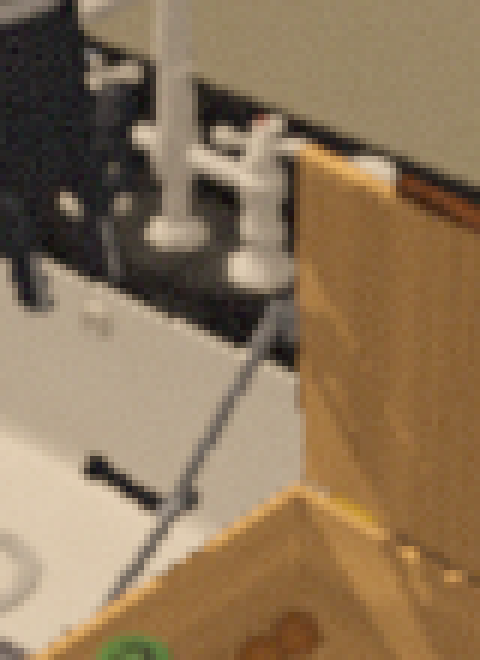

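View pics/t21.png

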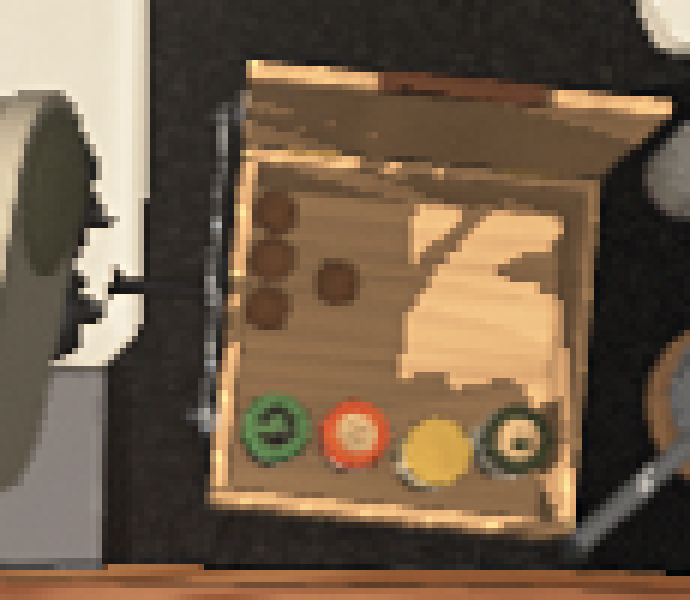

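Run:
```python
from h import *
np.set_printoptions(precision=1,suppress=True)
c=np.array([527,-217.5]); y=-.084; Rz=np.array([[np.cos(y),-np.sin(y)],[np.sin(y),np.cos(y)]])
L=lambda X:np.r_[Rz.T@(X[:2]-c),X[2]]
S=lambda p:uz(p,(225,130),(6,6)); T=lambda p:uz(p,(230,135),(6,6))
for nm,s,t in [("collar",(97,467),(117,283)),("pinroot",(172,497),(203,289)),("piv?",None,None)][:2]:
    X,e=tri(S(s),T(t)); print(nm,X,e,L(X))
X,e=tri(S((280,310)),T((222,118)));print("top att",X,e,L(X))
# target local 50 out
for k in(.5,.55,.6,.65):
    for out in (0,66):
        l=np.array([-60+90*np.cos(k),125.7+out,95+90*np.sin(k)]); w=np.r_[c+Rz@l[:2],l[2]]
        print(k,out,((proj("scene",w)[0]-[225,130]+.5)*6-.5),((proj("top",w)[0]-[230,135]+.5)*6-.5))
```

```text
collar [559.8 -31.7 145.4] 0.2292394906581876 [ 17.1 187.9 145.4]
pinroot [558.  -88.2 151.4] 1.0454604512378296 [ 20.1 131.4 151.4]
top att [647.8 -98.4 240.2] 0.7329074297738885 [110.4 128.9 240.2]
0.5 0 [171.7 520.5] [216.6 289.7]
0.5 66 [ 93.9 472.6] [112.8 280. ]
0.55 0 [168.9 517.1] [216.2 292.5]
0.55 66 [ 91.  469.2] [112.2 282.7]
0.6 0 [165.9 514. ] [215.9 295.6]
0.6 66 [ 87.8 466. ] [111.5 285.8]
0.65 0 [162.6 511.1] [215.4 299. ]
0.65 66 [ 84.4 463.1] [110.8 289.2]
```

>>> apply_moves(commands="0.003 -0.006 -0.02 0 0 0;0.003 -0.005 -0.025 0 0 0;0 -0.004 -0.025 0 0 0;0 -0.003 -0.02 0 0 0;0 -0.002 -0.015 0 0 0;0 0 0 0 0 0;0 0 0 0 0 0;0 0 0 0 0 0;0 0 0 0 0 0;0 0 0 0 0 0")

```text
time_s: 48.25
tool_pos: [559.3, -46.8, 165.5]
orientation: [2.895, 0.005, -0.083]
force: [1.0, -0.1, 0.3]
finger_gap: 0.498
```

```bash
python3 -c "
from h import *
st(); snap('s22','scene',(215,305,140,240),6);snap('t22','top',(230,345,135,235),6)"
```

```text
t48.25 pos [559.3 -46.8 165.5] rpy [ 2.895  0.005 -0.083] q [-0.181  0.47   1.373 -0.257  1.288 -0.028] F [ 1.  -0.1  0.3] gap 0.498
```

View pics/s22.png

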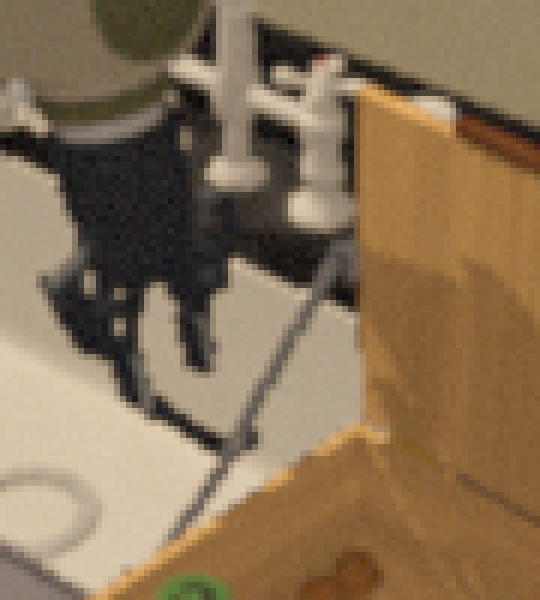

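>>> apply_moves(commands="0 -0.002 -0.015 0 0 0;0 -0.002 -0.015 0 0 0;0 -0.001 -0.008 0 0 0;0 0 0 0 0 0;0 0 0 0 0 0;0 0 0 0 0 0;0 0 0 0 0 0;0 0 0 0 0 0;0 0 0 0 0 0;0 0 0 0 0 0")

```text
time_s: 49.35
tool_pos: [559.1, -51.8, 127.0]
orientation: [2.895, 0.006, -0.083]
force: [0.2, 0.8, 0.4]
finger_gap: 0.501
```

>>> apply_moves(commands="0 0 0 0 0 0;0 0 0 0 0 0;0 0 0 0 0 0;0 0 0 0 0 0;0 0 0 0 0 0;0 0 0 0 0 0;0 0 0 0 0 0;0 0 0 0 0 0;0 0 0 0 0 0;0 0 0 0 0 0", jaw=-1, newtons=35)

```text
time_s: 50.35
tool_pos: [558.9, -51.8, 127.0]
orientation: [2.895, 0.006, -0.083]
force: [-3.9, 0.7, 3.4]
finger_gap: 0.137
```

```bash
python3 -c "
from h import *
st(); snap('s23','scene',(215,305,140,240),6);snap('t23','top',(230,345,135,235),6)"
```

```text
t50.35 pos [558.9 -51.8 127. ] rpy [ 2.895  0.006 -0.083] q [-0.19   0.511  1.426 -0.265  1.196 -0.012] F [-3.9  0.7  3.4] gap 0.137
```

View pics/s23.png

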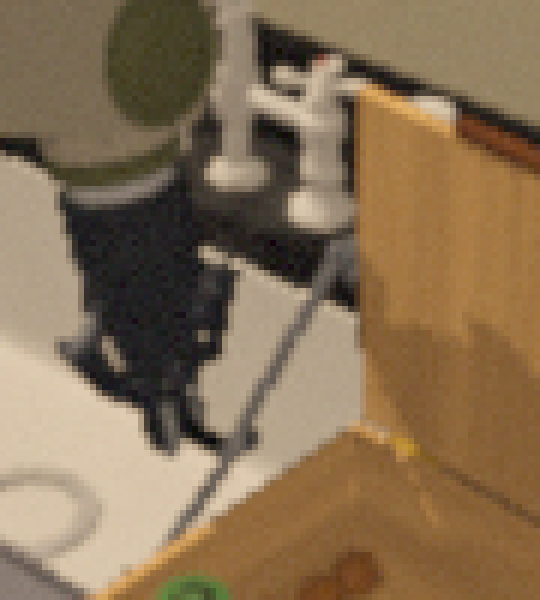

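```bash
cat > stay.py <<'E'
import numpy as np
from scipy.optimize import brentq
h=np.array([115,120.]); pv=np.array([-60,95.])
def model(t0=.56):
    K0=pv+90*np.array([np.cos(t0),np.sin(t0)]); P0=K0+133*np.array([np.cos(t0+.2),np.sin(t0+.2)])
    v=P0-h; rho=np.hypot(*v); b=np.arctan2(v[1],v[0])
    def lid(t,guess):
        K=pv+90*np.array([np.cos(t),np.sin(t)])
        f=lambda a:np.hypot(*(h+rho*np.array([np.cos(b+a),np.sin(b+a)])-K))-133
        if f(guess)*f(guess+.25)>0: return None
        return brentq(f,guess,guess+.25)
    return rho,b,lid
if __name__=="__main__":
    rho,b,lid=model(); print(rho,b)
    from numpy import cos,sin
    a=0
    prev=.56
    for t in np.arange(.70,2.6,.06):
        K=pv+90*np.array([cos(t),sin(t)])
        aa=np.linspace(-.02,1.7,4000); d=np.hypot(h[0]+rho*cos(b+aa)-K[0],h[1]+rho*sin(b+aa)-K[1])-133
        i=np.where(d[:-1]*d[1:]<=0)[0]
        print(round(t,2),"lid",[round(aa[j],3) for j in i],"K",K.round(1))
E
python3 stay.py
```

```text
114.45731115126914 1.591275703793663
0.7 lid [np.float64(-0.011)] K [  8.8 153. ]
0.76 lid [np.float64(-0.006)] K [  5.2 157. ]
0.82 lid [np.float64(0.004)] K [  1.4 160.8]
0.88 lid [np.float64(0.019)] K [ -2.7 164.4]
0.94 lid [np.float64(0.038)] K [ -6.9 167.7]
1.0 lid [np.float64(0.062)] K [-11.4 170.7]
1.06 lid [np.float64(0.088)] K [-16.  173.5]
1.12 lid [np.float64(0.118)] K [-20.8 176. ]
1.18 lid [np.float64(0.15)] K [-25.7 178.2]
1.24 lid [np.float64(0.185)] K [-30.8 180.1]
1.3 lid [np.float64(0.221)] K [-35.9 181.7]
1.36 lid [np.float64(0.26)] K [-41.2 183. ]
1.42 lid [np.float64(0.301)] K [-46.5 184. ]
1.48 lid [np.float64(0.343)] K [-51.8 184.6]
1.54 lid [np.float64(0.387)] K [-57.2 185. ]
1.6 lid [np.float64(0.433)] K [-62.6 185. ]
1.66 lid [np.float64(0.48)] K [-68.  184.6]
1.72 lid [np.float64(0.528)] K [-73.4 184. ]
1.78 lid [np.float64(0.578)] K [-78.7 183. ]
1.84 lid [np.float64(0.629)] K [-83.9 181.8]
1.9 lid [np.float64(0.682)] K [-89.1 180.2]
1.96 lid [np.float64(0.735)] K [-94.2 178.3]
2.02 lid [np.float64(0.791)] K [-99.1 176.1]
2.08 lid [np.float64(0.848)] K [-103.9  173.6]
2.14 lid [np.float64(0.909)] K [-108.5  170.8]
2.2 lid [np.float64(0.971)] K [-113.   167.8]
2.26 lid [np.float64(1.038), np.float64(1.685)] K [-117.2  164.5]
2.32 lid [np.float64(1.109), np.float64(1.648)] K [-121.3  160.9]
2.38 lid [np.float64(1.191), np.float64(1.602)] K [-125.1  157.1]
2.44 lid [np.float64(1.297), np.float64(1.533)] K [-128.7  153.1]
2.5 lid [] K [-132.1  148.9]
2.56 lid [] K [-135.2  144.4]
```

```bash
cat > arc.py <<'E'
import numpy as np,sys
t0,t1,n=float(sys.argv[1]),float(sys.argv[2]),int(sys.argv[3])
t=np.linspace(t0,t1,n+1); x=90*np.cos(t); z=90*np.sin(t)
print(";".join("%.4f %.4f %.4f 0 0 0"%(a*.9965/1e3,-a*.0839/1e3,b/1e3) for a,b in zip(np.diff(x),np.diff(z))))
E
python3 arc.py .56 .76 9
```

```text
-0.0011 0.0001 0.0017 0 0 0;-0.0011 0.0001 0.0017 0 0 0;-0.0012 0.0001 0.0016 0 0 0;-0.0012 0.0001 0.0016 0 0 0;-0.0012 0.0001 0.0016 0 0 0;-0.0013 0.0001 0.0016 0 0 0;-0.0013 0.0001 0.0015 0 0 0;-0.0013 0.0001 0.0015 0 0 0;-0.0014 0.0001 0.0015 0 0 0
```

>>> apply_moves(commands="-0.0011 0.0001 0.0017 0 0 0;-0.0011 0.0001 0.0017 0 0 0;-0.0012 0.0001 0.0016 0 0 0;-0.0012 0.0001 0.0016 0 0 0;-0.0012 0.0001 0.0016 0 0 0;-0.0013 0.0001 0.0016 0 0 0;-0.0013 0.0001 0.0015 0 0 0;-0.0013 0.0001 0.0015 0 0 0;-0.0014 0.0001 0.0015 0 0 0;0 0 0 0 0 0")

```text
time_s: 51.45
tool_pos: [547.9, -50.9, 141.5]
orientation: [2.895, 0.006, -0.083]
force: [-0.2, 0.7, -3.2]
finger_gap: 0.139
```

```bash
python3 -c "
from h import *
st(); snap('s24','scene',(215,305,140,240),6)"; python3 arc.py .76 1.0 9
```

```text
t51.45 pos [547.9 -50.9 141.5] rpy [ 2.895  0.006 -0.083] q [-0.192  0.478  1.439 -0.263  1.215 -0.02 ] F [-0.2  0.7 -3.2] gap 0.139
-0.0017 0.0001 0.0017 0 0 0;-0.0017 0.0001 0.0017 0 0 0;-0.0018 0.0001 0.0016 0 0 0;-0.0018 0.0002 0.0016 0 0 0;-0.0018 0.0002 0.0015 0 0 0;-0.0019 0.0002 0.0015 0 0 0;-0.0019 0.0002 0.0014 0 0 0;-0.0020 0.0002 0.0014 0 0 0;-0.0020 0.0002 0.0013 0 0 0
```

View pics/s24.png

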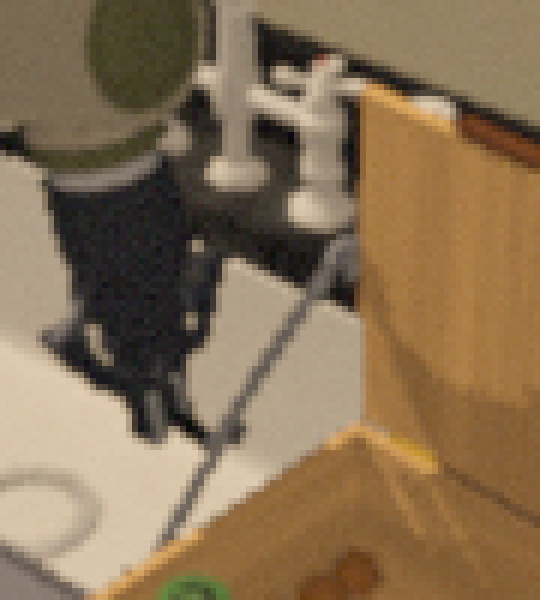

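The knee has come along with it and forces are low. Continue.

>>> apply_moves(commands="-0.0017 0.0001 0.0017 0 0 0;-0.0017 0.0001 0.0017 0 0 0;-0.0018 0.0001 0.0016 0 0 0;-0.0018 0.0002 0.0016 0 0 0;-0.0018 0.0002 0.0015 0 0 0;-0.0019 0.0002 0.0015 0 0 0;-0.0019 0.0002 0.0014 0 0 0;-0.002 0.0002 0.0014 0 0 0;-0.002 0.0002 0.0013 0 0 0;0 0 0 0 0 0")

```text
time_s: 52.5
tool_pos: [531.7, -49.5, 155.6]
orientation: [2.894, 0.004, -0.083]
force: [4.6, 1.3, 1.1]
finger_gap: 0.137
```

```bash
python3 -c "
from h import *
st(); snap('s25','scene',(205,325,130,240),6)"; python3 arc.py 1 1.3 10; python3 arc.py 1.3 1.6 10
```

```text
t52.50 pos [531.7 -49.5 155.6] rpy [ 2.894  0.004 -0.083] q [-0.196  0.436  1.466 -0.262  1.226 -0.026] F [4.6 1.3 1.1] gap 0.137
-0.0023 0.0002 0.0014 0 0 0;-0.0023 0.0002 0.0014 0 0 0;-0.0024 0.0002 0.0013 0 0 0;-0.0024 0.0002 0.0012 0 0 0;-0.0024 0.0002 0.0011 0 0 0;-0.0025 0.0002 0.0011 0 0 0;-0.0025 0.0002 0.0010 0 0 0;-0.0025 0.0002 0.0009 0 0 0;-0.0026 0.0002 0.0008 0 0 0;-0.0026 0.0002 0.0008 0 0 0
-0.0026 0.0002 0.0007 0 0 0;-0.0026 0.0002 0.0006 0 0 0;-0.0026 0.0002 0.0005 0 0 0;-0.0027 0.0002 0.0004 0 0 0;-0.0027 0.0002 0.0004 0 0 0;-0.0027 0.0002 0.0003 0 0 0;-0.0027 0.0002 0.0002 0 0 0;-0.0027 0.0002 0.0001 0 0 0;-0.0027 0.0002 0.0000 0 0 0;-0.0027 0.0002 -0.0000 0 0 0
```

View pics/s25.png

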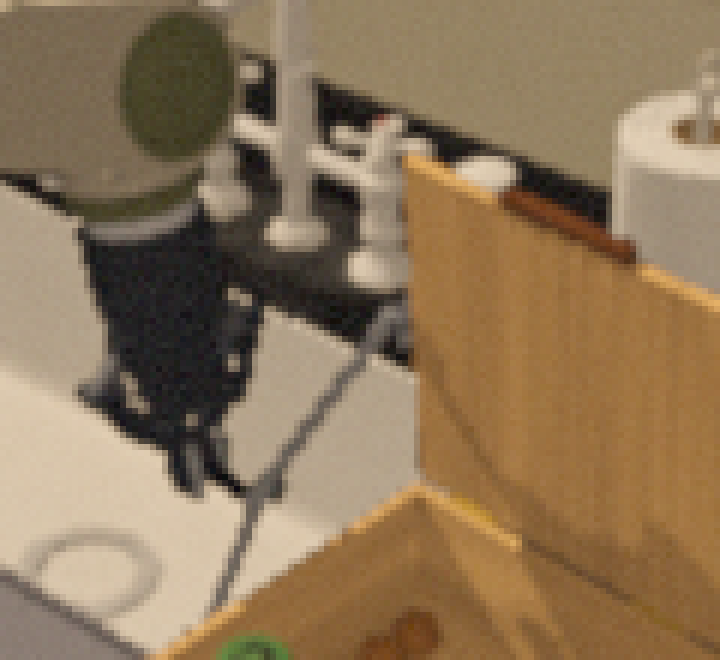

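The knee is unlocked and folding forward at (262,485), and the lid is starting to come.

>>> apply_moves(commands="-0.0023 0.0002 0.0014 0 0 0;-0.0023 0.0002 0.0014 0 0 0;-0.0024 0.0002 0.0013 0 0 0;-0.0024 0.0002 0.0012 0 0 0;-0.0024 0.0002 0.0011 0 0 0;-0.0025 0.0002 0.0011 0 0 0;-0.0025 0.0002 0.001 0 0 0;-0.0025 0.0002 0.0009 0 0 0;-0.0026 0.0002 0.0008 0 0 0;-0.0026 0.0002 0.0008 0 0 0")

```text
time_s: 53.55
tool_pos: [508.6, -47.6, 167.5]
orientation: [2.894, 0.0, -0.082]
force: [9.2, 4.8, 10.2]
finger_gap: 0.135
```

>>> apply_moves(commands="-0.0026 0.0002 0.0007 0 0 0;-0.0026 0.0002 0.0006 0 0 0;-0.0026 0.0002 0.0005 0 0 0;-0.0027 0.0002 0.0004 0 0 0;-0.0027 0.0002 0.0004 0 0 0;-0.0027 0.0002 0.0003 0 0 0;-0.0027 0.0002 0.0002 0 0 0;-0.0027 0.0002 0.0001 0 0 0;-0.0027 0.0002 0 0 0 0;-0.0027 0.0002 0 0 0 0")

```text
time_s: 54.55
tool_pos: [481.6, -45.5, 170.8]
orientation: [2.894, 0.001, -0.082]
force: [6.5, 4.0, 7.7]
finger_gap: 0.135
```

```bash
python3 -c "
from h import *
st(); snap('s26','scene',(205,345,130,260),5)"; python3 arc.py 1.6 1.9 10; python3 arc.py 1.9 2.15 10
```

```text
t54.55 pos [481.6 -45.5 170.8] rpy [ 2.894e+00  1.000e-03 -8.200e-02] q [-0.208  0.338  1.58  -0.263  1.204 -0.033] F [6.5 4.  7.7] gap 0.135
-0.0027 0.0002 -0.0001 0 0 0;-0.0027 0.0002 -0.0002 0 0 0;-0.0027 0.0002 -0.0003 0 0 0;-0.0027 0.0002 -0.0004 0 0 0;-0.0027 0.0002 -0.0004 0 0 0;-0.0026 0.0002 -0.0005 0 0 0;-0.0026 0.0002 -0.0006 0 0 0;-0.0026 0.0002 -0.0007 0 0 0;-0.0026 0.0002 -0.0008 0 0 0;-0.0026 0.0002 -0.0008 0 0 0
-0.0021 0.0002 -0.0008 0 0 0;-0.0021 0.0002 -0.0008 0 0 0;-0.0021 0.0002 -0.0009 0 0 0;-0.0021 0.0002 -0.0009 0 0 0;-0.0020 0.0002 -0.0010 0 0 0;-0.0020 0.0002 -0.0010 0 0 0;-0.0020 0.0002 -0.0011 0 0 0;-0.0019 0.0002 -0.0011 0 0 0;-0.0019 0.0002 -0.0012 0 0 0;-0.0019 0.0002 -0.0012 0 0 0
```

View pics/s26.png

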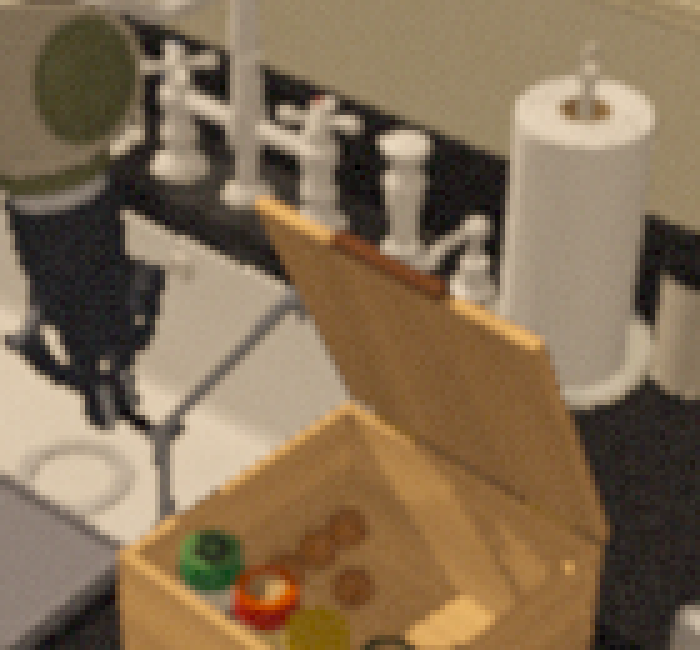

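>>> apply_moves(commands="-0.0027 0.0002 -0.0001 0 0 0;-0.0027 0.0002 -0.0002 0 0 0;-0.0027 0.0002 -0.0003 0 0 0;-0.0027 0.0002 -0.0004 0 0 0;-0.0027 0.0002 -0.0004 0 0 0;-0.0026 0.0002 -0.0005 0 0 0;-0.0026 0.0002 -0.0006 0 0 0;-0.0026 0.0002 -0.0007 0 0 0;-0.0026 0.0002 -0.0008 0 0 0;-0.0026 0.0002 -0.0008 0 0 0")

```text
time_s: 55.6
tool_pos: [454.3, -43.5, 165.2]
orientation: [2.894, 0.004, -0.083]
force: [2.9, 4.3, 10.8]
finger_gap: 0.136
```

```bash
python3 -c "
from h import *
st(); snap('s27','scene',(205,345,130,260),5)"
```

```text
t55.60 pos [454.3 -43.5 165.2] rpy [ 2.894  0.004 -0.083] q [-0.216  0.302  1.657 -0.267  1.166 -0.03 ] F [ 2.9  4.3 10.8] gap 0.136
```

View pics/s27.png

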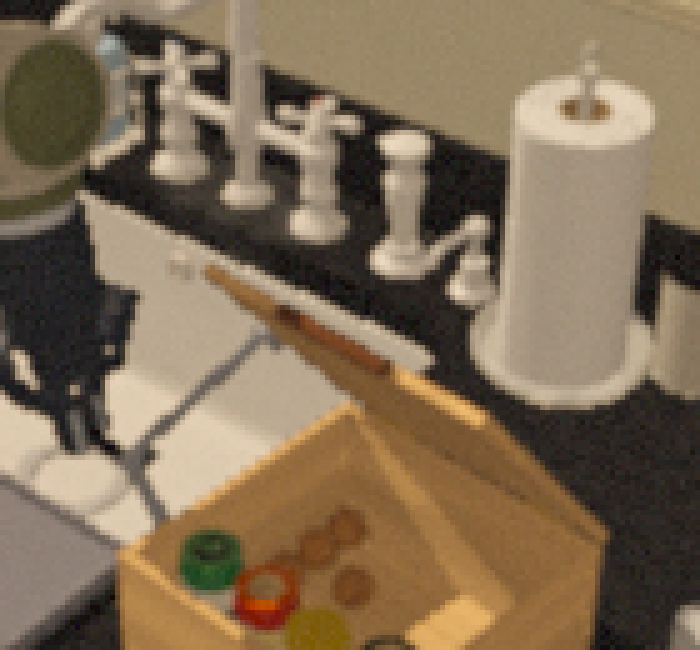

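>>> apply_moves(commands="-0.0021 0.0002 -0.0008 0 0 0;-0.0021 0.0002 -0.0008 0 0 0;-0.0021 0.0002 -0.0009 0 0 0;-0.0021 0.0002 -0.0009 0 0 0;-0.002 0.0002 -0.001 0 0 0;-0.002 0.0002 -0.001 0 0 0;-0.002 0.0002 -0.0011 0 0 0;-0.0019 0.0002 -0.0011 0 0 0;-0.0019 0.0002 -0.0012 0 0 0;-0.0019 0.0002 -0.0012 0 0 0")

```text
time_s: 56.65
tool_pos: [433.3, -41.6, 154.4]
orientation: [2.894, 0.006, -0.083]
force: [1.9, -2.6, 3.4]
finger_gap: 0.134
```

>>> apply_moves(commands="0 0 0 0 0 0;0 0 0 0 0 0;0 0 0 0 0 0;0 0 0 0 0 0;0 0.002 0.005 0 0 0;0 0.004 0.015 0 0 0;0 0.005 0.02 0 0 0;0 0.006 0.025 0 0 0;0 0.006 0.03 0 0 0;0 0.006 0.03 0 0 0", jaw=-0.3)

```text
time_s: 57.65
tool_pos: [433.2, -11.9, 280.8]
orientation: [2.895, 0.007, -0.083]
force: [1.0, -0.1, 0.1]
finger_gap: 0.354
```

```bash
python3 -c "
from h import *
st(); snap('s28','scene',(205,345,130,280),5);snap('t28','top',(230,345,135,235),6)"
```

```text
t57.65 pos [433.2 -11.9 280.8] rpy [ 2.895  0.007 -0.083] q [-0.154  0.159  1.489 -0.247  1.484 -0.052] F [ 1.  -0.1  0.1] gap 0.354
```

View pics/s28.png

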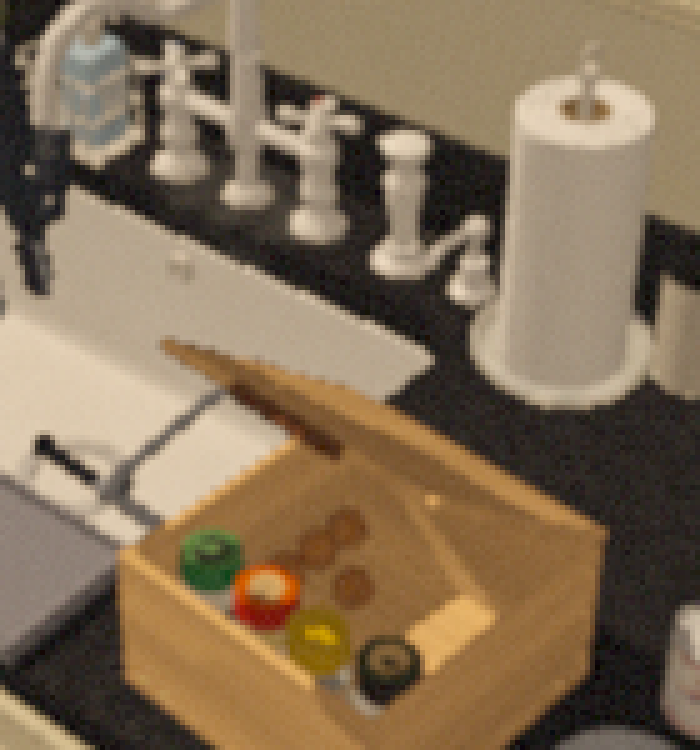

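View pics/t28.png

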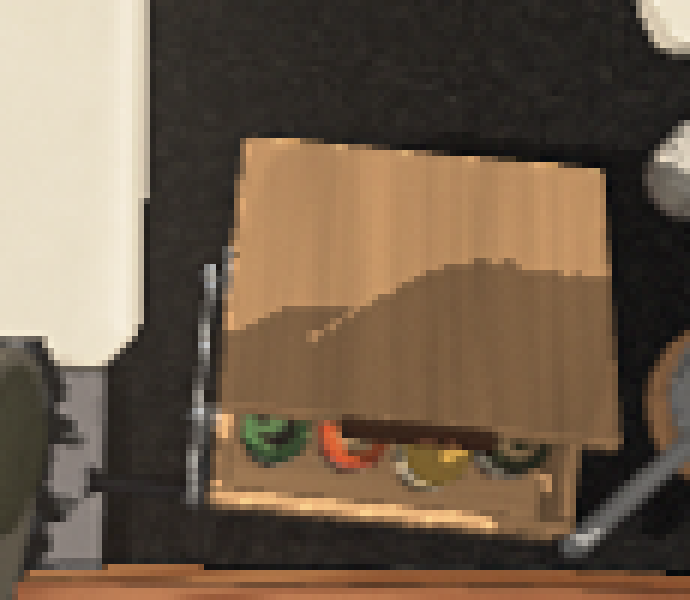

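The lid holds at about 0.92 rad and the pin is released; its knob shows free at (40,445). Now shut the fingers and go above the lid's front middle to press it down.

>>> apply_moves(commands="0 0 0.02 0 0 0;0.003 -0.02 0.003 0.125 -0.0105 0;0.003 -0.023 0 0.125 -0.0105 0;0.004 -0.023 0 0 0 0;0.004 -0.023 0 0 0 0;0.004 -0.023 0 0 0 0;0.004 -0.023 0 0 0 0;0.004 -0.023 0 0 0 0;0.004 -0.023 0 0 0 0;0.004 -0.02 0 0 0 0", jaw=-1)

```text
time_s: 58.75
tool_pos: [467.4, -214.4, 301.7]
orientation: [-3.137, 0.007, -0.082]
force: [0.1, 0.6, -1.0]
finger_gap: 0.003
```

```bash
python3 -c "
from h import *
st(); snap('s29','scene',(205,345,130,280),5);snap('t29','top',(230,345,135,235),6)"
```

```text
t58.75 pos [ 467.4 -214.4  301.7] rpy [-3.137  0.007 -0.082] q [-0.661  0.279  1.248  0.     1.624 -0.579] F [ 0.1  0.6 -1. ] gap 0.003
```

View pics/s29.png

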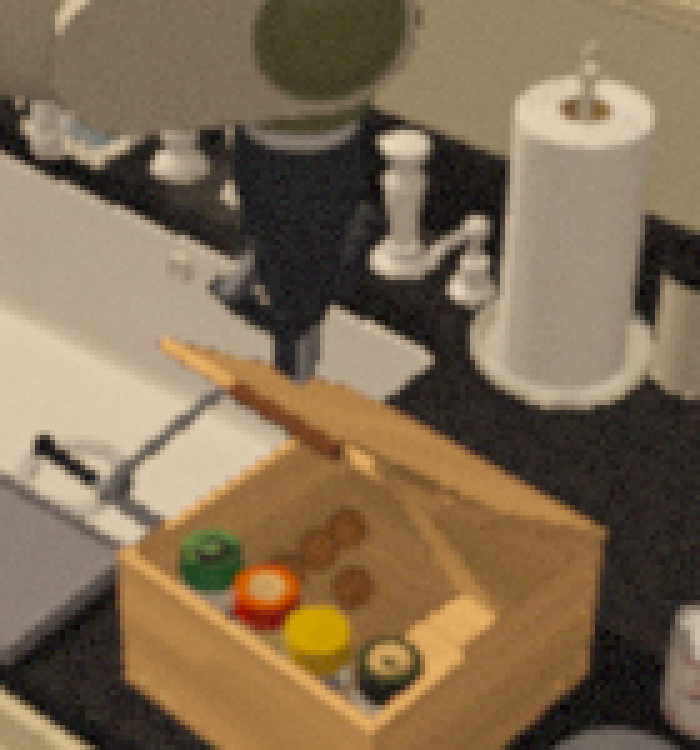

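The fingertips are behind the lid's front edge at (295,375), above the panel. Press down slowly.

>>> apply_moves(commands="0 0 -0.008 0 0 0;0 0 -0.008 0 0 0;0 0 -0.008 0 0 0;0 0 -0.006 0 0 0;0 0 -0.005 0 0 0;0 0 -0.005 0 0 0;0 0 -0.005 0 0 0;0 0 -0.005 0 0 0;0 0 -0.005 0 0 0;0 0 -0.005 0 0 0")

```text
time_s: 59.85
tool_pos: [467.6, -213.4, 241.9]
orientation: [-3.138, 0.006, -0.081]
force: [-0.4, -0.4, 0.6]
finger_gap: -0.001
```

>>> apply_moves(commands="0 0 -0.005 0 0 0;0 0 -0.005 0 0 0;0 0 -0.005 0 0 0;0 0 -0.005 0 0 0;0 0 -0.005 0 0 0;0 0 -0.005 0 0 0;0 0 -0.005 0 0 0;0 0 -0.005 0 0 0;0 0 -0.005 0 0 0;0 0 -0.005 0 0 0")

```text
time_s: 60.85
tool_pos: [467.6, -213.4, 191.9]
orientation: [-3.138, 0.006, -0.081]
force: [-0.1, 0.1, 0.8]
finger_gap: -0.0
```

```bash
python3 -c "
from h import *
st(); snap('s30','scene',(205,345,130,280),5)"
```

```text
t60.85 pos [ 467.6 -213.4  191.9] rpy [-3.138  0.006 -0.081] q [-0.659  0.355  1.459  0.     1.335 -0.578] F [-0.1  0.1  0.8] gap -0.000
```

View pics/s30.png

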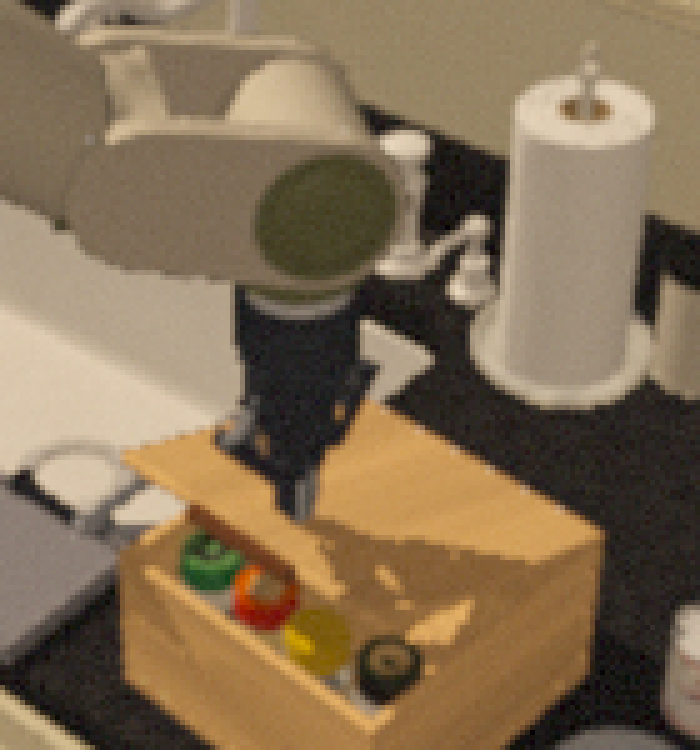

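>>> apply_moves(commands="0 0 -0.005 0 0 0;0 0 -0.005 0 0 0;0 0 -0.005 0 0 0;0 0 -0.005 0 0 0;0 0 -0.005 0 0 0;0 0 -0.005 0 0 0;0 0 -0.005 0 0 0;0 0 -0.005 0 0 0;0 0 -0.005 0 0 0;0 0 -0.003 0 0 0")

```text
time_s: 61.9
tool_pos: [467.5, -213.4, 143.8]
orientation: [-3.137, 0.006, -0.081]
force: [-0.3, -0.0, 0.2]
finger_gap: 0.003
```

>>> apply_moves(commands="0 0 -0.002 0 0 0;0 0 -0.002 0 0 0;0 0 -0.002 0 0 0;0 0 -0.002 0 0 0;0 0 -0.002 0 0 0;0 0 -0.001 0 0 0;0 0 -0.001 0 0 0;0 0 0 0 0 0;0 0 0 0 0 0;0 0 0 0 0 0")

```text
time_s: 62.9
tool_pos: [467.6, -213.4, 132.4]
orientation: [-3.138, 0.006, -0.081]
force: [0.7, 0.4, 0.2]
finger_gap: 0.002
```

```bash
python3 -c "
from h import *
st(); snap('s31','scene',(205,345,130,280),5)"
```

```text
t62.90 pos [ 467.6 -213.4  132.4] rpy [-3.138  0.006 -0.081] q [-0.659  0.419  1.549  0.     1.18  -0.578] F [0.7 0.4 0.2] gap 0.002
```

View pics/s31.png

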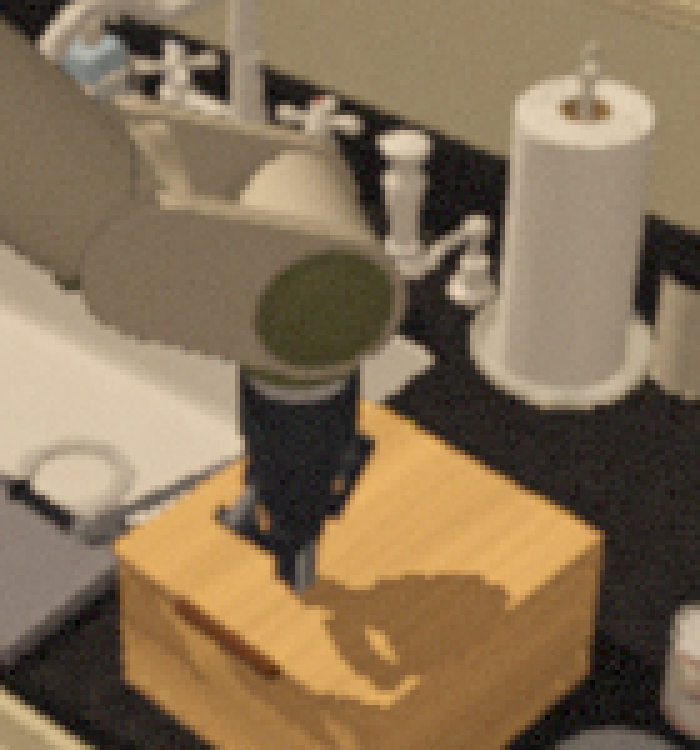

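Nearly shut. Press on until the stop is felt, 1 mm at a time.

>>> apply_moves(commands="0 0 -0.001 0 0 0;0 0 -0.001 0 0 0;0 0 -0.001 0 0 0;0 0 0 0 0 0;0 0 0 0 0 0;0 0 0 0 0 0;0 0 0 0 0 0;0 0 0 0 0 0;0 0 0 0 0 0;0 0 0 0 0 0")

```text
time_s: 63.95
tool_pos: [467.6, -213.5, 130.0]
orientation: [-3.138, 0.005, -0.081]
force: [-1.9, 0.7, 8.1]
finger_gap: 0.004
```

>>> apply_moves(commands="0 0 -0.001 0 0 0;0 0 -0.0005 0 0 0;0 0 0 0 0 0;0 0 0 0 0 0;0 0 0 0 0 0;0 0 0 0 0 0;0 0 0 0 0 0;0 0 0 0 0 0;0 0 0 0 0 0;0 0 0 0 0 0")

```text
time_s: 64.95
tool_pos: [467.7, -213.5, 129.9]
orientation: [-3.139, 0.004, -0.081]
force: [-5.1, 4.4, 20.6]
finger_gap: -0.001
```

>>> apply_moves(commands="0 0 0.003 0 0 0;0 0 0.005 0 0 0;0 0 0.02 0 0 0;0 0 0.03 0 0 0;-0.01 0 0.03 0 0 0;-0.01 0.02 0.03 0 0 0;-0.01 0.03 0.02 0 0 0;-0.01 0.03 0.01 0 0 0;-0.01 0.03 0 0 0 0;-0.01 0.03 0 0 0 0")

```text
time_s: 65.95
tool_pos: [407.0, -72.4, 276.1]
orientation: [-3.138, 0.005, -0.082]
force: [0.4, 1.3, 0.2]
finger_gap: 0.0
```

>>> apply_moves(commands="-0.01 0.04 0 0 0 0;-0.01 0.04 0 0 0 0;-0.01 0.04 0 0 0 0;-0.01 0.04 0 0 0 0;-0.01 0.04 0 0 0 0;-0.01 0.04 0 0 0 0;0 0.04 0 0 0 0;0 0.04 0 0 0 0;0 0 0 0 0 0;0 0 0 0 0 0")

```text
time_s: 66.95
tool_pos: [347.3, 246.9, 275.6]
orientation: [-3.138, 0.006, -0.079]
force: [-0.6, -1.5, -0.1]
finger_gap: -0.001
```

```bash
python3 -c "
from h import *
st(); snap('s32','scene',(205,385,170,325),4.2);snap('t32','top',(230,385,135,235),5)"
```

```text
t66.95 pos [347.3 246.9 275.6] rpy [-3.138  0.006 -0.079] q [0.335 0.128 1.52  0.006 1.498 0.414] F [-0.6 -1.5 -0.1] gap -0.001
```

View pics/s32.png

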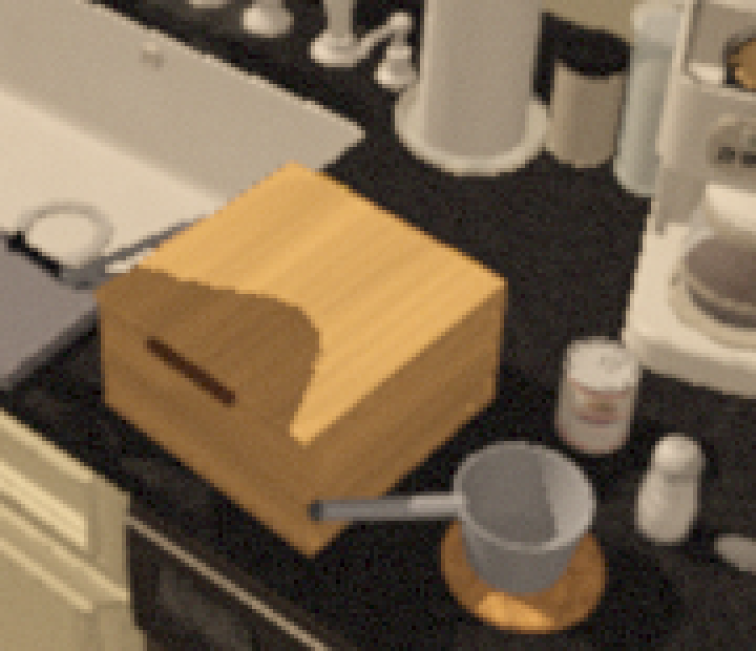

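View pics/t32.png

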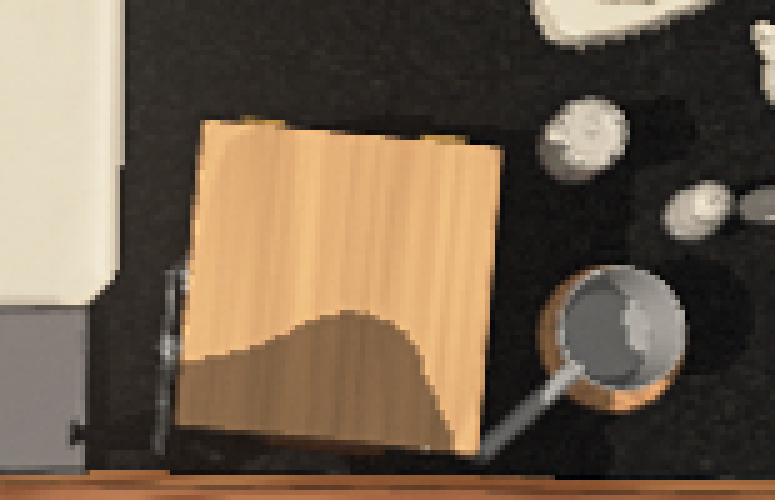

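The lid is flush shut, the pan is upright on the trivet, and the tin and shaker are in place. The arm is clear of everything, so I'm handing in.

```bash
python3 -c "
from workcell import *
print(sign_off()); print(get_state()['time_s'])"
```

```text
the job is handed in; nothing more can be done
None
the job is handed in; nothing more can be done
```

The job is done and handed in at about 67 s of the 210 s; `sign_off()` gives no verdict.

- **Jars:** all four (black, yellow, red, green) stand along the front inside the box. The yellow one shifted about a centimetre while standing there and stayed upright.
- **Walnuts:** I gripped the pan handle leaning 45° and rolled it about 1.9 rad over the box. All four walnuts showed on the box floor before the lid came down.
- **Pan:** it stands upright and empty on its trivet. My measurement put its centre about 6 mm from the trivet's, against the 22 mm allowed.
- **Lid:** I lifted the knee past centre by its pin and drew the lid down to about 0.9 rad. I then pressed the lid shut at about 0.25–0.3 rad/s. The stop was felt with the lid's top at z = 130 mm and 8 to 21 N.
- **Last pictures:** the lid looks flush, the tin and shaker look unmoved, and the gripper is clear of everything.

**Checks that disagreed:**
- The first two jars touched the box floor 7 to 9 mm higher than planned, with 49 and 61 N on the wrist, so I released the other two just above the floor.
- The two cameras differ by about 3 to 6 mm on the trivet, the pan rim and the pin height.

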